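Strip a laser-welding fixture stack and store its parts

TASK

The weld job is finished: take the stack of fixture parts on the round black platen apart from the top down, one part at a time, and set each down upright in its own storage place: first the stemmed plug in the round dish, then the collar over the pin of the stand, then the hexagonal block in the hexagonal tray, last the rectangular plate in the rectangular tray, each lying flat on the bottom inside the rim. Never tip a part over, and leave the loose pale plastic ring beside the work where it is.

Things in the scene. Friction and masses are not known exactly. Their poses are not given: they have to be found in the camera images.
- plug: Aluminium centring plug, top of the stack, 100 g: a round foot 32 mm in diameter and 12 mm high, with a round stem 18 mm in diameter standing centrally on it, 36 mm high in all. Origin: centre of the underside. Its z axis points up when upright. It stands loose on the collar; grip it by the stem.
- collar: Plain steel ring, second from the top, 120 g: 42 mm outside diameter, 26 mm bore, 18 mm high. Origin: on its axis at the underside. Its z axis points up when upright. Loose on the hexagonal block.
- hexblock: Dark steel hexagonal block, third from the top, 380 g: 50 mm across flats (57.7 mm across corners), 24 mm high. Origin: centre of the underside. Its y axis is normal to a pair of flats, its x axis points to a corner. Its z axis points up when upright. Loose on the plate.
- plate: Aluminium rectangular riser plate, bottom of the stack, 300 g: 80 mm along its x axis, 58 mm along its y axis, 24 mm high. Origin: centre of the underside. Its z axis points up when upright. Four dark dots near its top's corners. Loose on the black platen, centred on it to 2 mm.
- dish: Round grey dish fixed to the bench, 58 mm outside and 50 mm inside diameter, rim 10 mm high, inner floor 4 mm above the bench. The place of the plug. Origin: centre of the underside, on the bench.
- spigot: Storage stand fixed to the bench: a round grey foot 60 mm in diameter and 6 mm high with a steel pin 10 mm in diameter standing in its centre, pin top 34 mm above the bench. The place of the collar. Origin: centre of the underside, on the bench.
- hex_tray: Hexagonal grey tray fixed to the bench, inside 66 mm across flats, walls 4 mm thick, rim 10 mm high, inner floor 4 mm above the bench. The place of the hexagonal block. Origin: centre of the underside, on the bench. Its y axis is normal to a pair of walls, its x axis points to a corner.
- plate_tray: Rectangular grey tray fixed to the bench, inside 96 mm along its x axis and 74 mm along its y axis, walls 4 mm thick, rim 10 mm high, inner floor 4 mm above the bench. The place of the rectangular plate. Origin: centre of the underside, on the bench.
- platen: Fixed round black platen on the bench under the stack, 116 mm in diameter, its top 14 mm above the bench. Origin: centre of the underside, on the bench.
- lens_ring: Pale translucent plastic ring, loose on the bench beside the work, 80 mm outside and 60 mm inside diameter, 18 mm high. Bystander. Origin: on its axis at the underside.
There are look-alikes about, which are no part of the job. Leave any brown or purple look-alike of the collar alone.

How it is judged:
By the outcome, as a careful person would: the job done as asked, in the order asked, and still so for the second after the job is handed in, with the robot touching nothing.
It also fails if it takes over 141 s, if anything falls off the work surface, if the arm or the gripper's body presses on something with over 40 N, if the wrist force passes 120 N, or if a joint passes its speed limit or range.

ROBOT

A 6-joint arm with a two-finger parallel gripper is mounted at the origin on the work surface. World frame = base frame: x ahead of the robot, y to its left, z up, the work surface at z = 0. Lengths are in m, angles in rad, forces in N, time in s.
With the tool pointing down it reaches from about 0.35 to 0.85 m from the base axis. Payload 8.1 kg.
Tool frame: the origin (TCP) lies on the centre line of the jaws, within the pads' length; the fingertips stand robot.tip_extent ahead of it and the grasp point (between the pads) lies 11 mm behind it (robot.tip_extent is the distance from the TCP to the fingertips, in m); y points along the fingers, z is the direction in which the jaws open and shut, and the axes are right-handed (so a half turn about y gives the same grasp; the last joint's range is limited). The gripper opens to 93 mm and grips with 3 to 60 N. Pads are 15 mm wide; open, the fingers measure 128 mm over their backs; the gripper's body (75 mm by 188 mm) begins 65 mm behind the grasp point.
Start: joints at [1.252, 0.13, 1.488, -0, 1.523, -0.085], TCP at [0.139, 0.584, 0.227] pointing down, gripper open.
Joint ranges: [-2.96, 2.96], [-0.89, 2.26], [0.02, 2.5], [-1.34, 4.48], [0, 2.73], [-2.66, 2.66]. Speed limits (rad/s): [2.39, 2.39, 2.79, 3.14, 3.14, 3.14].

INTERFACE

Orientations are given as a rotation vector (axis times angle).
In Python, from plant import monitor, optics, robot gives the robot as it stands.
- The arm moves only by the shell command python3 -m inch 'ROWS' [OPENING] [FORCE]. ROWS is JSON, a list that holds one entry, the list of rows, each a list of 6 numbers: the shift along the tool's x, y, z in mm, then the turn, a rotation vector about the tool's x, y, z in rad. A call has 1 to 8 rows; each row shifts and turns the commanded pose from where the row before left it, along the tool's axes as they then stand; what a row does not reach is not made up. A row lasts 1/8 s, in which the tool goes at most 62.5 mm and 10.7 degrees, less where a joint would pass 70% of its speed; a pose out of reach is approached as far as the arm can. A call is refused whole if a number of a shift passes 62.5 or a number of a turn 0.188, either way. A call with a gripper value outside its range is refused whole. OPENING is the finger opening in mm, from 0 to 93, set as the call begins (- or left out, the last holds). The fingers move at their own pace and stop on an object; FORCE is the grip in N (left out, the last holds). Time passes only in rows, so rows that do not move let the fingers close. It gives the time, the measured TCP pose, the force and the opening at its end, in the units of the state.
- monitor.read_state(): the state, without advancing time (a new reading comes with each control period).
- optics.read_camera(name): name is "scene" or "side" or "wrist"; returns a dict with "image" (400x640x3 uint8, blue, green, red), "fx", "fy", "cx", "cy" (pixels), "k1" (the pictures are not rectified: a ray, as slopes to the right and down, at radius r is drawn at 1 + k1 r^2 times it, then the intrinsics apply), "rvec" (rotation vector, rad) and "tvec" (3), from world to camera coordinates, as OpenCV has them. Camera axes: x right, y down, z forward; pixel columns grow to the right and rows downward; lengths in m; the calibration is good to about 2 mm. A picture is of the moment at which its call begins. There is no depth.
- robot.close_job(): hands the job in, once; it reports no verdict.
The state is a dict: "t": time; "q": joint angles; "dq": joint speeds; "joint_torque": joint torques, N m; "tool_pos": TCP position; "orientation": TCP orientation; "force": force on the tool from outside, world axes, zero at the start; "wrist_torque": the same for the moment, N m; "opening": finger opening in m.
Only numpy, scipy, OpenCV 4.12 (cv2) and the standard library are available. Lean on these libraries where they do the work, as an engineer would, in place of code of your own. Each camera call takes 0.05 s, during which the arm holds its last target.

## Working session

There is one attempt and no reset: what is moved stays moved. The work goes in short steps, Python scripts to look and compute and a shell command to move; the robot and the scene stay as the last step left them, time stands still between calls to the robot, and variables do not carry over. Pictures are saved under pics/ and viewed, and the job is handed in when it is done.

```bash
ls; mkdir -p pics; python3 - <<'E'
from plant import monitor, optics, robot
import cv2
print(monitor.read_state()); print(robot.tip_extent, [a for a in dir(robot) if a[0]!='_'])
for n in ("scene","side","wrist"):
    c=optics.read_camera(n); cv2.imwrite(f"pics/{n}0.png",c["image"]); print(n,{k:v for k,v in c.items() if k!="image"})
E
```

```text
pics
{'t': 0.0, 'q': array([ 1.25161494e+00,  1.31112516e-01,  1.48927247e+00,  2.56973676e-05,
        1.52302828e+00, -8.53972879e-02]), 'dq': array([-5.95896078e-04, -1.23056557e-03,  5.84454650e-04,  4.79616386e-04,
       -3.26853368e-05, -6.06415703e-04]), 'joint_torque': array([ 1.68454742e-03, -5.59844649e+01, -4.91760814e+01,  7.71595328e-02,
        3.55757517e-02, -1.56729816e-04]), 'tool_pos': array([0.13878731, 0.58315229, 0.22562025]), 'orientation': array([-1.56477251,  0.18389143, -0.18327607]), 'force': array([-0.23942321, -0.37365318,  0.10926039]), 'wrist_torque': array([-0.01426818,  0.00388295, -0.03596759]), 'opening': 0.09275052209860825}
0.008 ['IKError', 'close_job', 'tip_extent']
scene {'fx': 465.6322435295255, 'fy': 465.6322435295255, 'cx': 313.65351096348263, 'cy': 198.97539353240728, 'k1': -0.12441396730413885, 'rvec': array([ 2.22856503,  0.68810512, -0.32371365]), 'tvec': array([-0.46533284, -0.16391979,  1.60065265])}
side {'fx': 411.0065298856009, 'fy': 411.0065298856009, 'cx': 319.3420046050957, 'cy': 191.4492751018803, 'k1': -0.08802405269281628, 'rvec': array([ 0.20041289, -2.68675509,  1.45186449]), 'tvec': array([0.57896918, 0.13023365, 0.88058127])}
wrist {'fx': 277.7240645527534, 'fy': 277.7240645527534, 'cx': 319.13957012897765, 'cy': 204.56998058331763, 'k1': 0.0039723003422727126, 'rvec': array([-2.27703554, -1.79873759, -0.26032493]), 'tvec': array([-0.59937347, -0.03284373,  0.39184611])}
```

View pics/scene0.png

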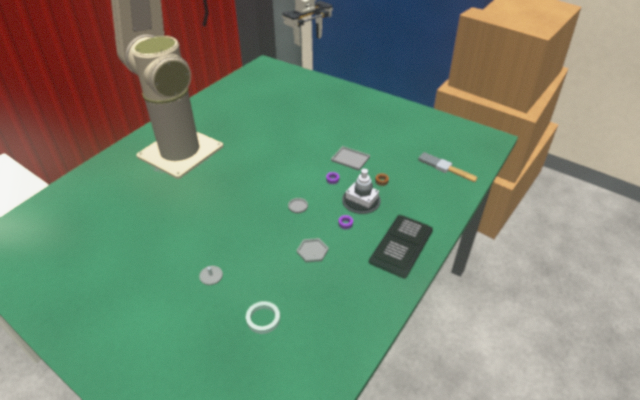

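View pics/side0.png

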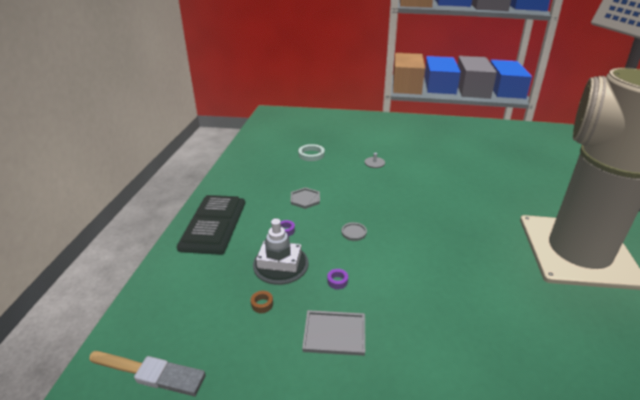

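View pics/wrist0.png

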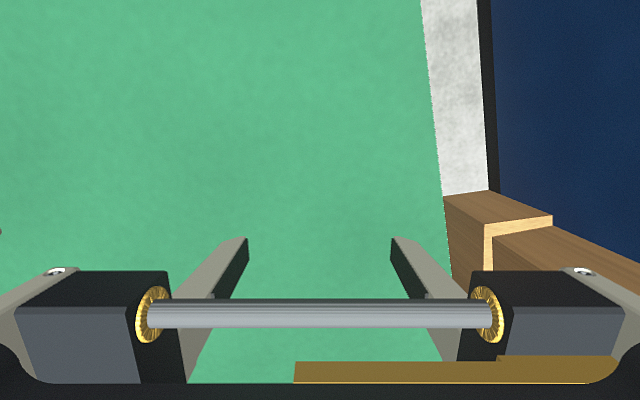

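```bash
cat > h.py <<'E'
import numpy as np, cv2
from scipy.spatial.transform import Rotation as R
from plant import monitor, optics, robot
def cal(c):
    K=np.array([[c["fx"],0,c["cx"]],[0,c["fy"],c["cy"]],[0,0,1.]]); D=np.array([c["k1"],0,0,0,0.])
    return K,D
def proj(c,P):
    K,D=cal(c); p,_=cv2.projectPoints(np.array(P,float).reshape(-1,1,3),c["rvec"],c["tvec"],K,D); return p[:,0]
def back(c,uv,z):
    K,D=cal(c); n=cv2.undistortPoints(np.array(uv,float).reshape(-1,1,2),K,D,criteria=(3,60,1e-10))[:,0]
    Rm=cv2.Rodrigues(c["rvec"])[0]; o=-Rm.T@c["tvec"]
    d=np.c_[n,np.ones(len(n))]@Rm
    return o+d*((z-o[2])/d[:,2])[:,None]
def snap(name,fn,crop=None,s=1):
    c=optics.read_camera(name); im=c["image"]
    if crop: x0,y0,x1,y1=crop; im=im[y0:y1,x0:x1]
    cv2.imwrite(fn,cv2.resize(im,None,fx=s,fy=s,interpolation=cv2.INTER_CUBIC)); return c
E
python3 - <<'E'
from h import *
a=optics.read_camera("scene");b=optics.read_camera("side")
print(proj(a,[[0,0,0],[.139,.584,.227],[.5,0,0]]),proj(b,[[0,0,0],[.5,0,0]]))
for n,uv1,uv2,z in [("dish",(298,205),(354,231),.01),("spig",(210,271),(375,156),.034),("hex",(313,250),(305,197),.01),("ptray",(350,158),(335,333),.01),("plugtop",(364,171),(276,223),.122),("ring",(263,316),(311,152),.018),("pur1",(332,177),(337,277),.018),("pur2",(346,221),(286,228),.018),("brown",(382,179),(262,301),.018)]:
    print(n,back(a,uv1,z)[0],back(b,uv2,z)[0])
for n,c,crop in (("scene",a,(180,130,460,340)),("side",b,(160,130,420,360))):
    x0,y0,x1,y1=crop; cv2.imwrite(f"pics/{n}1.png",cv2.resize(c["image"][y0:y1,x0:x1],None,fx=2.8,fy=2.8,interpolation=cv2.INTER_CUBIC))
E
```

```text
[[179.88746807 151.85449341]
 [307.83439359  38.99726198]
 [295.41854912 206.80848646]] [[578.76972087 249.80509132]
 [356.12393618 231.33328885]]Traceback (most recent call last):
  File "<stdin>", line 5, in <module>
  File "h.py", line 10, in back
    K,D=cal(c); n=cv2.undistortPoints(np.array(uv,float).reshape(-1,1,2),K,D,criteria=(3,60,1e-10))[:,0]
                  ~~~~~~~~~~~~~~~~~~~^^^^^^^^^^^^^^^^^^^^^^^^^^^^^^^^^^^^^^^^^^^^^^^^^^^^^^^^^^^^^^
cv2.error: OpenCV(4.12.0) :-1: error: (-5:Bad argument) in function 'undistortPoints'
> Overload resolution failed:
>  - undistortPoints() got an unexpected keyword argument 'criteria'
>  - undistortPoints() got an unexpected keyword argument 'criteria'
```

```bash
sed -i 's/cv2.undistortPoints(\(.*\),K,D,criteria=(3,60,1e-10))/cv2.undistortPointsIter(\1,K,D,None,None,(3,60,1e-10))/' h.py
python3 - <<'E'
from h import *
a=optics.read_camera("scene");b=optics.read_camera("side")
for n,uv1,uv2,z in [("dish",(298,205),(354,231),.01),("spig",(210,271),(375,156),.034),("hex",(313,250),(305,197),.01),("ptray",(350,158),(335,333),.01),("plugtop",(364,171),(276,223),.122),("ring",(263,316),(311,152),.018),("pur1",(332,177),(337,277),.018),("pur2",(346,221),(286,228),.018),("brown",(382,179),(262,301),.018)]:
    print(n,back(a,uv1,z)[0],back(b,uv2,z)[0])
for n,c,crop in (("scene",a,(180,130,460,340)),("side",b,(160,130,420,360))):
    x0,y0,x1,y1=crop; cv2.imwrite(f"pics/{n}1.png",cv2.resize(c["image"][y0:y1,x0:x1],None,fx=2.8,fy=2.8,interpolation=cv2.INTER_CUBIC))
E
```

```text
dish [0.50836357 0.00222582 0.01      ] [0.50428447 0.01197541 0.01      ]
spig [ 0.4829695  -0.33953763  0.034     ] [ 0.47144684 -0.30960453  0.034     ]
hex [ 0.64585794 -0.11807652  0.01      ] [ 0.63972694 -0.10852898  0.01      ]
ptray [0.51727289 0.28255585 0.01      ] [0.51267386 0.29614059 0.01      ]
plugtop [0.65463872 0.12517263 0.122     ] [0.64467497 0.14902782 0.122     ]
ring [ 0.67033061 -0.35944447  0.018     ] [ 0.6636899  -0.33848172  0.018     ]
pur1 [0.52655776 0.15849254 0.018     ] [0.52447309 0.16990537 0.018     ]
pur2 [0.66540208 0.01745    0.018     ] [0.65714733 0.03302719 0.018     ]
brown [0.66150734 0.23694962 0.018     ] [0.65352758 0.25139425 0.018     ]
```

View pics/scene1.png

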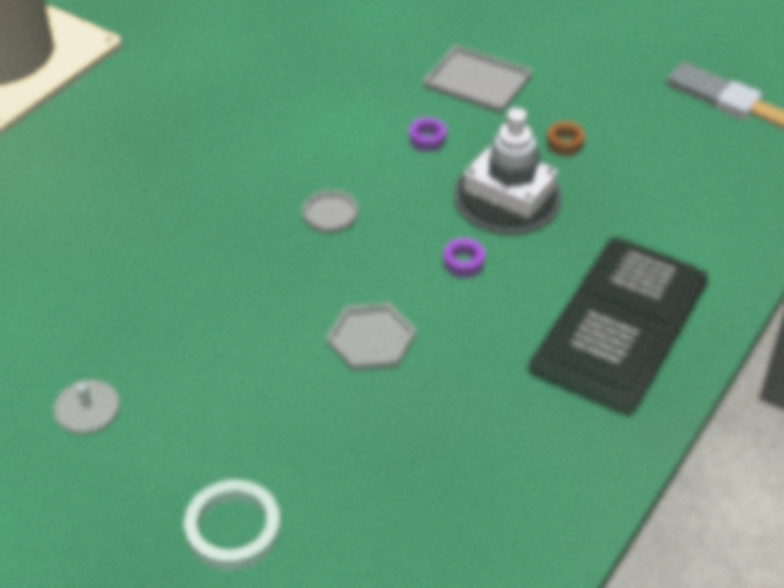

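View pics/side1.png

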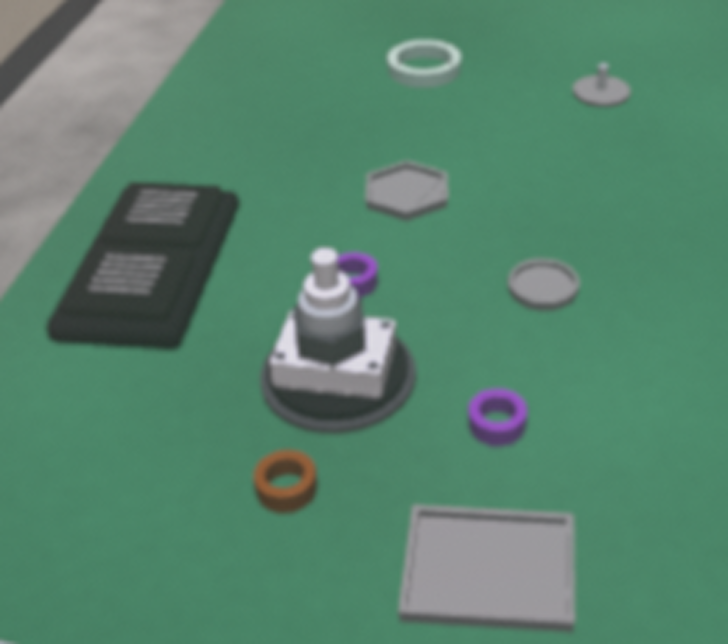

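```bash
cat >> h.py <<'E'
def tool():
    s=monitor.read_state(); return s["tool_pos"],R.from_rotvec(s["orientation"]),s
def delta(p,yaw=None):
    """tool-frame mm shift to world p; yaw = target direction (rad) of tool z in world xy -> turn about tool y"""
    t,r,s=tool(); M=r.as_matrix()
    print("t",round(float(s["t"]),2),"pos",t.round(4),"y",M[:,1].round(3),"zyaw",np.degrees(np.arctan2(M[1,2],M[0,2])).round(2),"F",s["force"].round(1),"open",round(float(s["opening"])*1000,1))
    if p is not None: print(" shift mm (tool)",(r.inv().apply(np.array(p)-t)*1000).round(1))
    if yaw is not None:
        # desired: y down, z=(cos,sin,0)
        z=np.array([np.cos(yaw),np.sin(yaw),0]);y=np.array([0,0,-1.]);x=np.cross(y,z)
        T=R.from_matrix(np.c_[x,y,z]); print(" turn (tool)",(r.inv()*T).as_rotvec().round(4))
        print(" shift after turn", (T.inv().apply(np.array(p)-t)*1000).round(1)) if p is not None else 0
E
python3 - <<'E'
from h import *
t,r,s=tool(); print(r.as_matrix().round(3))
c=optics.read_camera("wrist"); Rm=cv2.Rodrigues(c["rvec"])[0]; o=-Rm.T@c["tvec"]
print("cam in tool",r.inv().apply(o-t),"axes(cols x,y,z)\n",(r.as_matrix().T@Rm.T).round(3))
delta([.64,.13,.32])
E
```

```text
[[ 0.973 -0.     0.232]
 [-0.232 -0.     0.973]
 [-0.    -1.    -0.   ]]
cam in tool [-0.08038046 -0.1581316   0.0003041 ] axes(cols x,y,z)
 [[ 0.     0.958  0.286]
 [ 0.    -0.286  0.958]
 [ 1.    -0.    -0.   ]]
t 0.4 pos [0.1389 0.5836 0.2265] y [-0. -0. -1.] zyaw 76.61 F [ 0.4  0.  -0.8] open 93.1
 shift mm (tool) [ 592.5  -93.5 -325.2]
```

```bash
python3 -m inch '[[[45,-8,-25,0,0,0],[45,-8,-25,0,0,0],[45,-8,-25,0,0,0],[45,-8,-25,0,0,0],[45,-8,-25,0,0,0],[45,-8,-25,0,0,0],[45,-8,-25,0,0,0],[45,-8,-25,0,0,0]]]' 93; python3 -m inch '[[[45,-8,-25,0,0,0],[45,-8,-25,0,0,0],[45,-8,-25,0,0,0],[45,-8,-25,0,0,0],[0,0,0,0,0,0],[0,0,0,0,0,0]]]'
python3 - <<'E'
from h import *
delta([.6,.05,.32],np.pi/2)
snap("wrist","pics/w1.png")
snap("side","pics/s1.png")
E
```

```text
t: 1.4
tool_pos: [0.4439, 0.3045, 0.2911]
orientation: [-1.563, 0.183, -0.184]
force: [0.1, 0.6, 0.2]
opening: 0.0931
t: 2.15
tool_pos: [0.5946, 0.1668, 0.3223]
orientation: [-1.563, 0.185, -0.183]
force: [-0.2, 0.4, 0.4]
opening: 0.0931
t 2.15 pos [0.5946 0.1668 0.3223] y [-0.001  0.    -1.   ] zyaw 76.57 F [-0.2  0.4  0.4] open 93.1
 shift mm (tool) [  32.4    2.3 -112.3]
 turn (tool) [-2.000e-04 -2.344e-01 -8.000e-04]
 shift after turn [   5.4    2.3 -116.8]
```

View pics/w1.png

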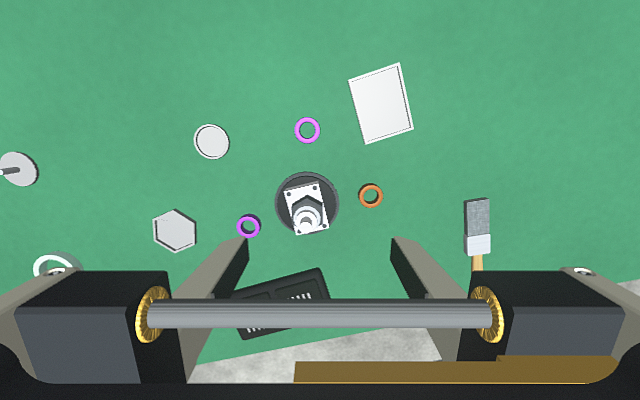

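View pics/s1.png

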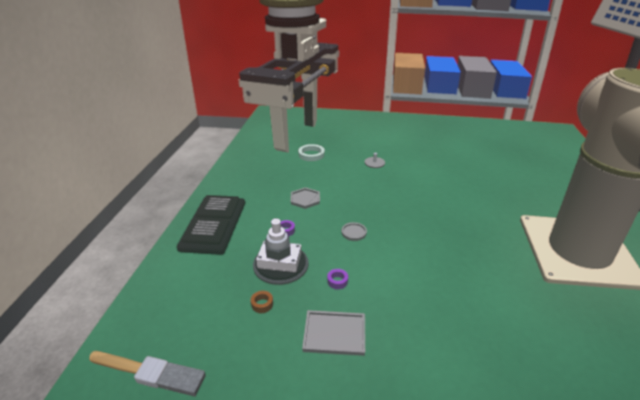

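The wrist view shows everything: stack (306,212), dish (211,141), hex tray (174,231), plate tray (381,103), spigot (19,169), ring (55,267).

```bash
python3 - <<'E'
from h import *
c=optics.read_camera("wrist")
for n,uv,z in [("dish",(211,141),.01),("spigfoot",(19,168),.006),("hex",(174.5,231),.01),("ptray",(381,103),.01),("platen",(307,203),.014),("plugtop",(305,215),.116),("pur1",(307,130),.018),("pur2",(248,226),.018),("brown",(371,196),.018),("ring",(55,265),.018)]:
    print(n,back(c,uv,z)[0])
im=c["image"]
def cr(x0,y0,x1,y1,s,fn): cv2.imwrite(fn,cv2.resize(im[y0:y1,x0:x1],None,fx=s,fy=s,interpolation=cv2.INTER_CUBIC))
cr(260,160,350,250,6,"pics/c_stack.png"); cr(340,50,430,150,6,"pics/c_pt.png"); cr(140,190,270,260,6,"pics/c_hex.png")
s=optics.read_camera("side"); a=optics.read_camera("scene"); t=tool()[0]; print(proj(s,[t])[0],proj(a,[t])[0]); cv2.imwrite("pics/sc2.png",a["image"])
cv2.imwrite("pics/sc2.png",cv2.resize(a["image"][20:220,240:480],None,fx=3,fy=3));cv2.imwrite("pics/sd2.png",cv2.resize(s["image"][20:220,200:420],None,fx=3,fy=3))
E
```

```text
dish [0.50436602 0.00535127 0.01      ]
spigfoot [ 0.47184414 -0.33006763  0.006     ]
hex [ 0.64052531 -0.11329924  0.01      ]
ptray [0.51080244 0.2889943  0.01      ]
platen [0.64354862 0.13436904 0.014     ]
plugtop [0.63183919 0.13884689 0.116     ]
pur1 [0.5237473  0.16453164 0.018     ]
pur2 [0.65959132 0.02236186 0.018     ]
brown [0.65569979 0.24511883 0.018     ]
ring [ 0.65086061 -0.34808437  0.018     ]
[295.93070004 131.39392883] [356.42289871  95.97771613]
```

View pics/c_stack.png

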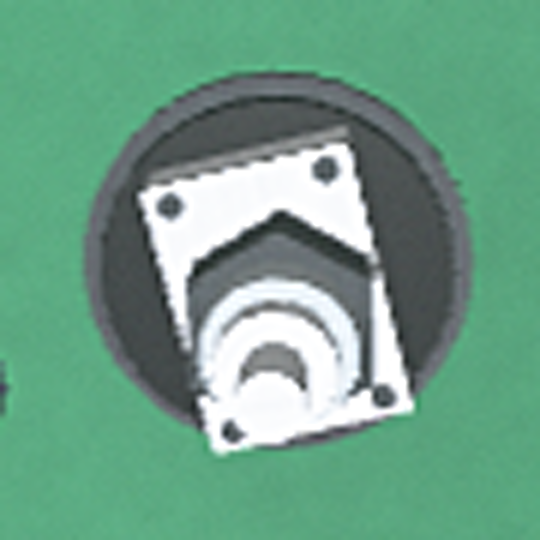

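View pics/sd2.png

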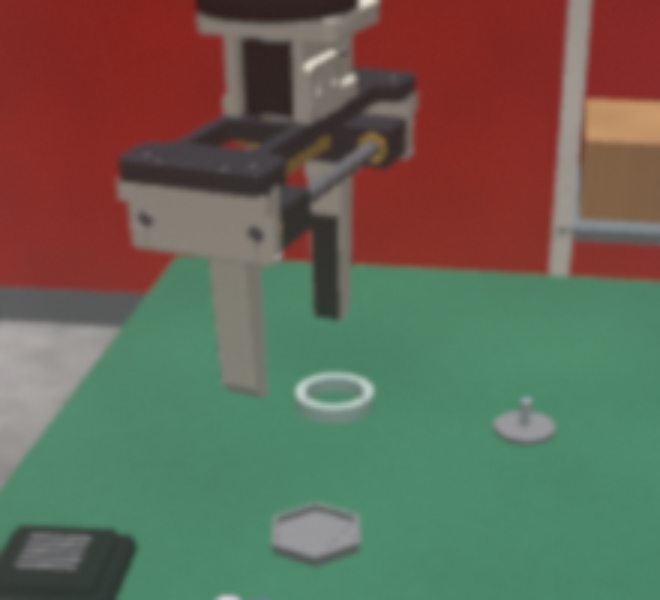

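View pics/sc2.png

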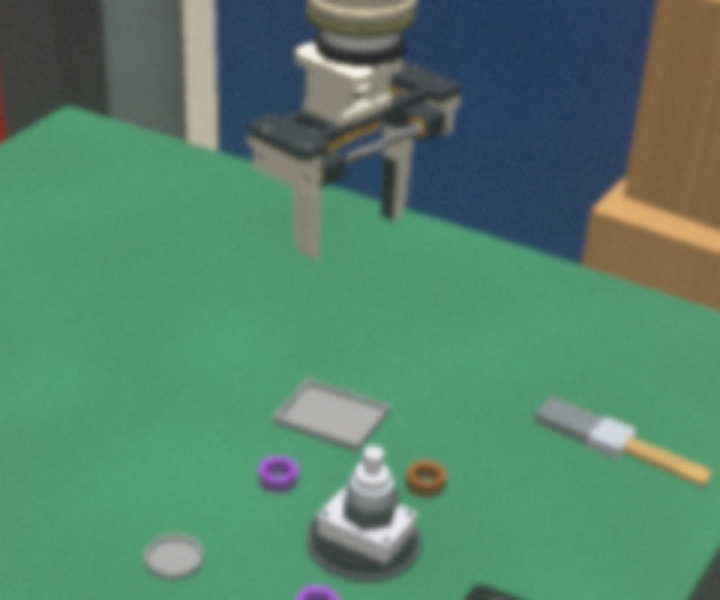

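```bash
python3 - <<'E'
from h import *
c=snap("wrist","pics/w1tips.png",(200,210,440,330),3)
t,r,s=tool()
P=[[x,.008,z] for z in (-.0465,.0465) for x in (-.0075,.0075)]
print(proj(c,t+r.apply(P)))
E
```

```text
[[246.81355774 239.2714493 ]
 [248.48751888 260.13833491]
 [390.3457822  239.29025478]
 [388.69406618 260.15777441]]
```

View pics/w1tips.png

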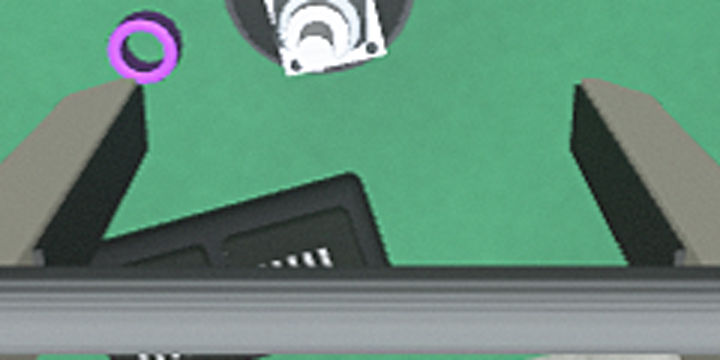

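```bash
python3 - <<'E'
from h import *
c=optics.read_camera("wrist")
p=back(c,(305.3,227.5),.116)[0]; q=back(c,(306.3,210.1),.038)[0]; print(p,q)
D=np.array([[170,206],[325,168],[384,397],[233,431]])/6+[260,160]-0.4
d=back(c,D,.038); print(d, np.linalg.norm(d[1]-d[0]),np.linalg.norm(d[2]-d[1]))
delta([q[0],q[1],.226])
E
```

```text
[0.65030368 0.13462076 0.116     ] [0.6491518  0.13279686 0.038     ]
[[0.61509785 0.11018427 0.038     ]
 [0.61451202 0.154066   0.038     ]
 [0.68311284 0.1546529  0.038     ]
 [0.68327577 0.11034207 0.038     ]] 0.043885642480960656 0.06860332512591684
t 2.5 pos [0.5944 0.1675 0.3228] y [ 0.  0. -1.] zyaw 76.67 F [1.1 0.4 0.3] open 93.0
 shift mm (tool) [ 61.3  96.8 -21.1]
```

```bash
python3 -m inch '[[[30,0,-10,0,0,0],[31,30,-11,0,0,0],[0,35,0,0,0,0],[0,30,0,0,0,0],[0,0,0,0,0,0],[0,0,0,0,0,0]]]' 60
python3 - <<'E'
from h import *
c=snap("wrist","pics/w2.png",(230,130,410,265),4)
delta(None)
E
```

```text
t: 3.25
tool_pos: [0.6497, 0.1325, 0.2293]
orientation: [-1.563, 0.182, -0.185]
force: [0.7, -0.2, 0.1]
opening: 0.06
t 3.3 pos [0.6501 0.1325 0.23  ] y [ 0.003  0.    -1.   ] zyaw 76.62 F [-0.6  0.6 -0.1] open 60.2
```

View pics/w2.png

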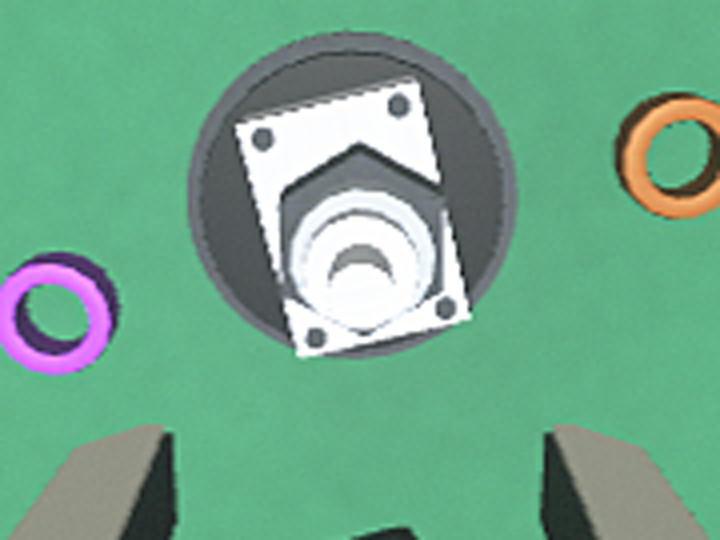

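```bash
python3 - <<'E'
from h import *
c=optics.read_camera("wrist")
im=c["image"][165:225,290:350].astype(float)
print(im.max())
g=np.clip((im.mean(2)-150)/(255-150),0,1)**2*255
cv2.imwrite("pics/w2b.png",cv2.resize(g.astype(np.uint8),None,fx=9,fy=9,interpolation=cv2.INTER_CUBIC))
th=np.linspace(0,2*np.pi,60)
t,r,s=tool()
E
```

```text
255.0
```

View pics/w2b.png

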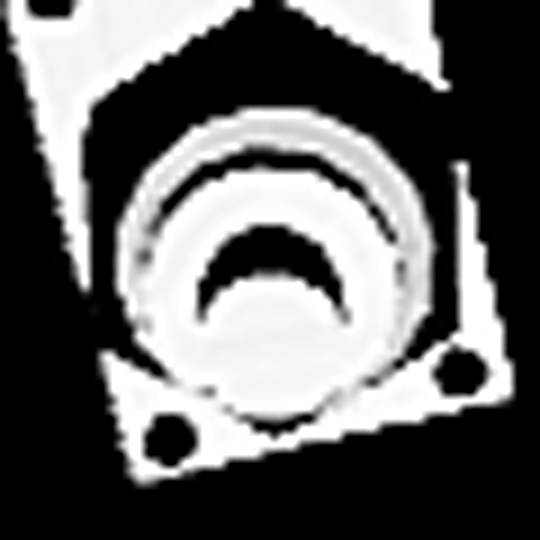

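```bash
cat >> h.py <<'E'
def overlay(c,fn,crop,s,shapes):
    x0,y0,x1,y1=crop; im=cv2.resize(c["image"][y0:y1,x0:x1],None,fx=s,fy=s,interpolation=cv2.INTER_CUBIC)
    cols=[(0,0,255),(255,0,0),(0,255,255),(255,0,255),(0,140,0),(255,255,0)]
    for i,P in enumerate(shapes):
        p=((proj(c,P)-[x0,y0]+.5)*s-.5).round().astype(int); cv2.polylines(im,[p.reshape(-1,1,2)],True,cols[i%6],1)
    cv2.imwrite(fn,im)
def circ(x,y,z,d): th=np.linspace(0,2*np.pi,72,endpoint=False); return np.c_[x+d/2*np.cos(th),y+d/2*np.sin(th),0*th+z]
def rect(x,y,z,a,b,yaw):
    Q=np.array([[1,1],[1,-1],[-1,-1],[-1,1]])*[a/2,b/2]; return poly(Q,x,y,z,yaw)
def hexa(x,y,z,af,yaw):
    r=af/np.sqrt(3); th=np.arange(6)*np.pi/3; return poly(np.c_[r*np.cos(th),r*np.sin(th)],x,y,z,yaw)
def poly(Q,x,y,z,yaw):
    cs,sn=np.cos(yaw),np.sin(yaw); return np.c_[x+Q@[cs,-sn],y+Q@[sn,cs],np.full(len(Q),z)]
E
python3 - <<'E'
from h import *
c=optics.read_camera("wrist")
p=back(c,(320,203.7),.116)[0]; print(p); x,y=p[:2]
overlay(c,"pics/o1.png",(270,140,370,230),7,[circ(x,y,.116,.018),circ(x,y,.092,.032),circ(x,y,.08,.042),hexa(x,y,.062,.05,np.radians(-13.4)),rect(.6492,.1328,.038,.08,.058,0)])
delta([x,y,.102])
E
```

```text
[0.65084258 0.13369985 0.116     ]
t 3.4 pos [0.6502 0.1325 0.2301] y [ 0.003  0.    -1.   ] zyaw 76.62 F [-0.4  0.   0.5] open 60.3
 shift mm (tool) [-1.000e-01  1.281e+02  1.200e+00]
```

View pics/o1.png

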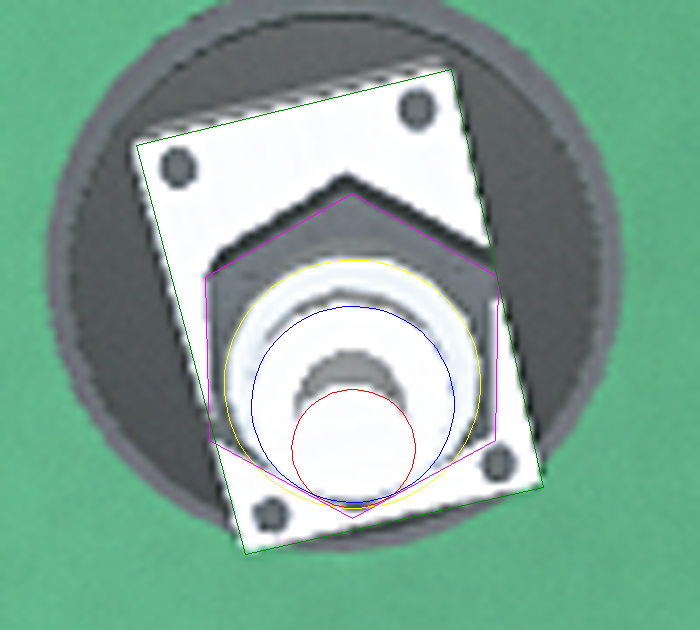

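```bash
python3 -m inch '[[[0,40,1,0,0,0],[0,40,0,0,0,0],[0,30,0,0,0,0],[0,17,0,0,0,0],[0,0,0,0,0,0],[0,0,0,0,0,0]]]' 40
python3 -m inch '[[[0,0,0,0,0,0],[0,0,0,0,0,0],[0,0,0,0,0,0],[0,0,0,0,0,0]]]' 10 15
python3 - <<'E'
from h import *
snap("wrist","pics/w3.png")
delta([.5044,.0054,.23])
E
```

```text
t: 4.15
tool_pos: [0.6507, 0.1334, 0.1027]
orientation: [-1.562, 0.181, -0.186]
force: [0.1, -0.3, 0.3]
opening: 0.0402
t: 4.65
tool_pos: [0.6499, 0.1332, 0.1013]
orientation: [-1.563, 0.183, -0.184]
force: [-0.5, -0.5, 3.5]
opening: 0.0174
t 4.7 pos [0.6499 0.1332 0.1013] y [ 0.001  0.    -1.   ] zyaw 76.61 F [-0.6  0.1  4.3] open 17.3
 shift mm (tool) [-111.8 -128.9 -158. ]
```

View pics/w3.png

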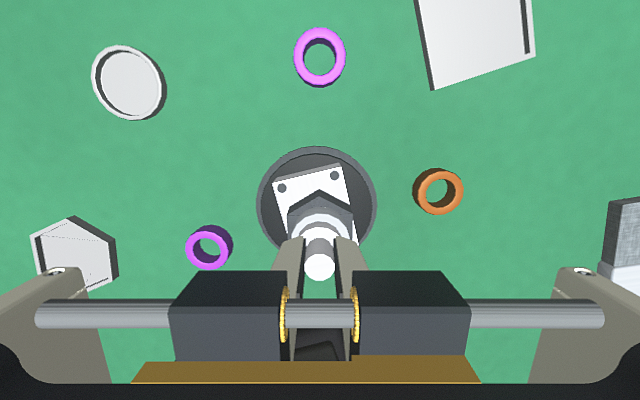

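```bash
python3 -m inch '[[[0,0,0,0,0,0],[0,-5,0,0,0,0],[0,-15,0,0,0,0],[0,-30,0,0,0,0],[0,-30,0,0,0,0],[0,-30,0,0,0,0],[0,-20,0,0,0,0],[0,0,0,0,0,0]]]' 10 30
python3 - <<'E'
from h import *
snap("wrist","pics/w4.png")
delta([.5044,.0054,.23])
E
```

```text
t: 5.7
tool_pos: [0.6506, 0.1333, 0.2331]
orientation: [-1.562, 0.181, -0.187]
force: [-0.6, 0.7, -1.4]
opening: 0.0172
t 5.75 pos [0.6498 0.1332 0.231 ] y [ 0.001  0.    -1.   ] zyaw 76.6 F [-0.3  0.2 -1.3] open 17.1
 shift mm (tool) [-111.8    0.9 -158. ]
```

View pics/w4.png

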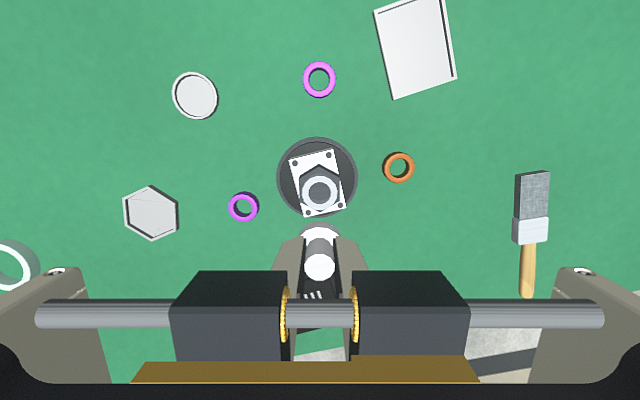

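```bash
python3 -m inch '[[[-28,0,-40,0,0,0],[-28,0,-40,0,0,0],[-28,20,-39,0,0,0],[-28,20,-39,0,0,0],[0,30,0,0,0,0],[0,0,0,0,0,0],[0,0,0,0,0,0]]]'
python3 - <<'E'
from h import *
c=optics.read_camera("wrist")
x,y=.5044,.0054
overlay(c,"pics/o2.png",(220,100,420,300),4,[circ(x,y,.010,.058),circ(x,y,.01,.05),circ(x,y,0.0,.058)])
delta([x,y,.0255])
E
```

```text
t: 6.62
tool_pos: [0.5041, 0.0057, 0.1608]
orientation: [-1.563, 0.184, -0.183]
force: [-0.0, -0.3, -0.5]
opening: 0.0175
t 6.67 pos [0.5047 0.0057 0.1615] y [ 0.001 -0.    -1.   ] zyaw 76.64 F [-0.4  0.8 -1.5] open 17.6
 shift mm (tool) [ -0.3 136.   -0.4]
```

View pics/o2.png

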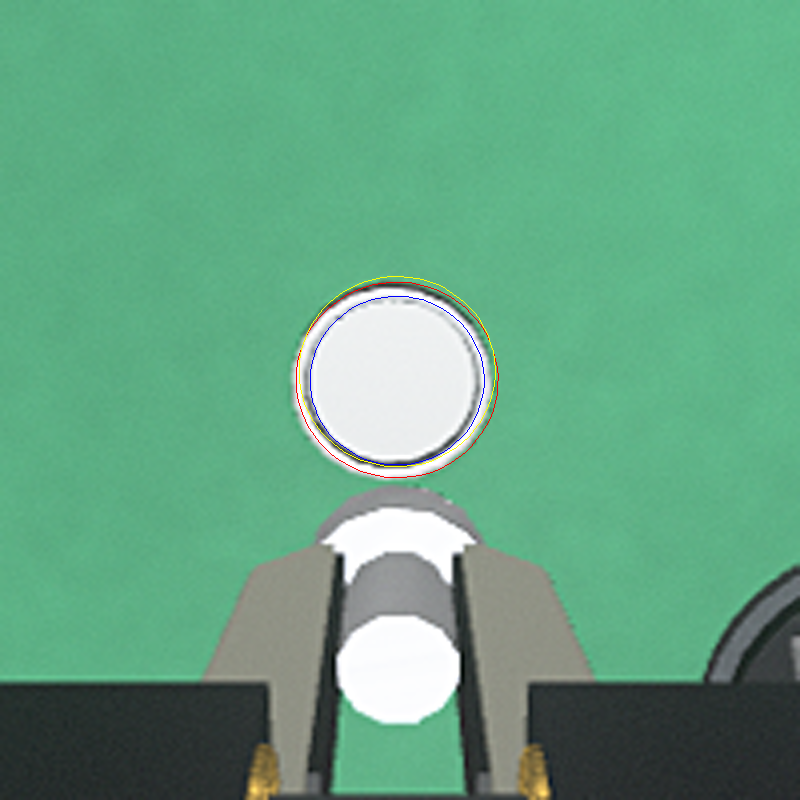

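```bash
python3 -m inch '[[[0,45,-1,0,0,0],[0,45,0,0,0,0],[0,30,0,0,0,0],[0,10,0,0,0,0],[0,5,0,0,0,0],[0,0,0,0,0,0],[0,0,0,0,0,0]]]'
python3 - <<'E'
from h import *
delta([.5044,.0054,.0255])
E
```

```text
t: 7.55
tool_pos: [0.5049, 0.0043, 0.027]
orientation: [-1.563, 0.182, -0.185]
force: [-0.1, 0.3, -1.0]
opening: 0.0171
t 7.55 pos [0.5049 0.0043 0.027 ] y [ 0.002 -0.    -1.   ] zyaw 76.61 F [-0.1  0.3 -1. ] open 17.1
 shift mm (tool) [-0.7  1.5  0.9]
```

```bash
python3 -m inch '[[[0,1.5,0,0,0,0],[0,0,0,0,0,0]]]'; python3 -m inch '[[[0,0,0,0,0,0],[0,0,0,0,0,0],[0,0,0,0,0,0]]]' 40;  python3 -m inch '[[[0,-20,0,0,0,0],[0,-40,0,0,0,0],[0,-40,0,0,0,0],[0,-40,0,0,0,0],[0,0,0,0,0,0],[0,0,0,0,0,0]]]' 
python3 - <<'E'
from h import *
c=snap("wrist","pics/w5.png")
delta([.651,.133,.18])
E
```

```text
t: 7.8
tool_pos: [0.5047, 0.0043, 0.0252]
orientation: [-1.563, 0.182, -0.185]
force: [-1.5, 0.7, 6.0]
opening: 0.0171
t: 8.18
tool_pos: [0.5035, 0.0044, 0.024]
orientation: [-1.563, 0.184, -0.183]
force: [0.4, 0.1, 1.0]
opening: 0.0388
t: 8.93
tool_pos: [0.5034, 0.0045, 0.1635]
orientation: [-1.563, 0.184, -0.183]
force: [-1.0, 0.1, -0.6]
opening: 0.0399
t 8.97 pos [0.5028 0.0045 0.1627] y [-0.002  0.    -1.   ] zyaw 76.61 F [-0.6 -0.1 -0.6] open 40.3
 shift mm (tool) [114.3 -17.6 159.3]
```

View pics/w5.png

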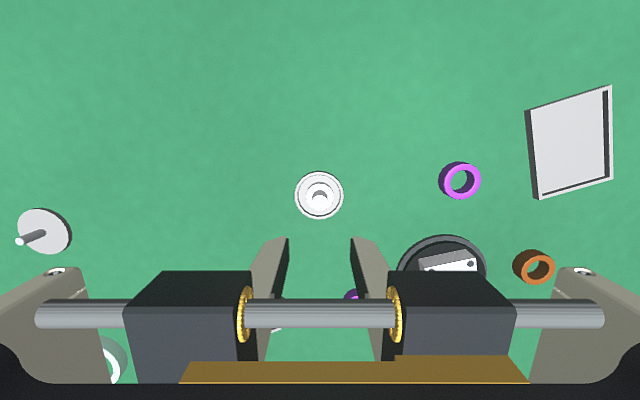

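Plug stands centred and upright in the dish at (319,194). Back over the stack.

```bash
python3 -m inch '[[[28,-12,40,0,0,0],[28,-10,40,0,0,0],[28,-5,40,0,0,0],[30,0,39,0,0,0],[0,0,0,0,0,0],[0,0,0,0,0,0]]]' 62
python3 - <<'E'
from h import *
c=optics.read_camera("wrist")
x,y=.650,.1335
overlay(c,"pics/o3.png",(260,140,380,260),6,[circ(x,y,.08,.042),circ(x,y,.08,.026),hexa(x,y,.062,.05,np.radians(-13.4)),rect(.6492,.1328,.038,.08,.058,0)])
delta([x,y,.073])
E
```

```text
t: 9.72
tool_pos: [0.6503, 0.1324, 0.1889]
orientation: [-1.564, 0.186, -0.181]
force: [0.3, -0.4, -0.7]
opening: 0.0619
t 9.78 pos [0.6504 0.1321 0.1899] y [-0.002 -0.001 -1.   ] zyaw 76.59 F [-0.8  0.6  0.6] open 61.9
 shift mm (tool) [ -0.5 116.9   1.4]
```

View pics/o3.png

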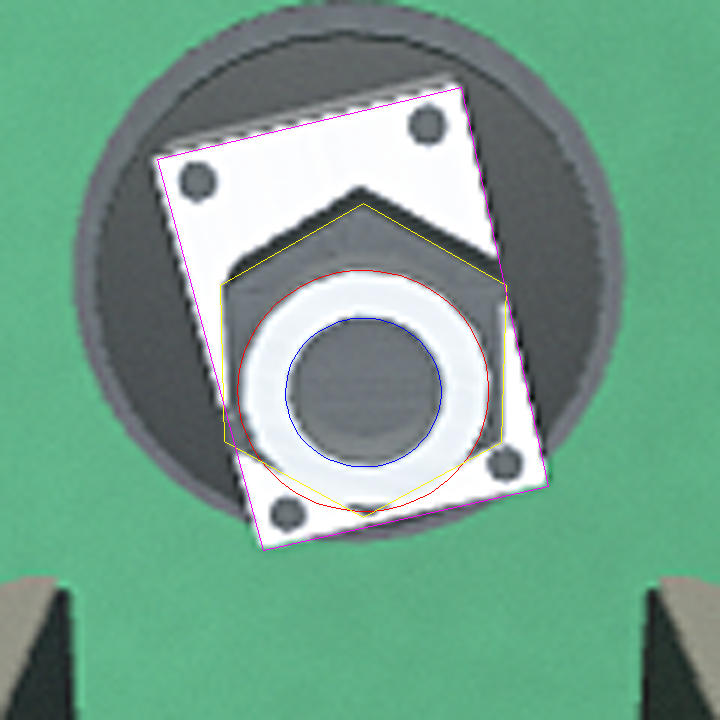

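```bash
python3 -m inch '[[[0,40,1.5,0,0,0],[0,40,0,0,0,0],[0,25,0,0,0,0],[0,11,0,0,0,0],[0,0,0,0,0,0],[0,0,0,0,0,0]]]'
python3 -m inch '[[[0,0,0,0,0,0],[0,0,0,0,0,0],[0,0,0,0,0,0],[0,0,0,0,0,0]]]' 35 30
python3 - <<'E'
from h import *
delta([.472,-.33,.16])
E
python3 -m inch '[[[0,-5,0,0,0,0],[0,-15,0,0,0,0],[0,-30,0,0,0,0],[0,-30,0,0,0,0],[0,-30,0,0,0,0],[0,0,0,0,0,0]]]' 
python3 - <<'E'
from h import *
snap("wrist","pics/w6.png")
delta([.472,-.33,.16])
E
```

```text
t: 10.52
tool_pos: [0.6528, 0.134, 0.0771]
orientation: [-1.562, 0.182, -0.186]
force: [-0.8, 0.2, -0.0]
opening: 0.0623
t: 11.02
tool_pos: [0.6521, 0.1342, 0.0757]
orientation: [-1.563, 0.183, -0.184]
force: [-2.1, -0.1, 3.3]
opening: 0.0409
t 11.03 pos [0.6521 0.1342 0.0757] y [ 0.001 -0.    -1.   ] zyaw 76.61 F [-2.1 -0.1  3.3] open 40.9
 shift mm (tool) [ -67.7  -84.4 -493.3]
t: 11.78
tool_pos: [0.654, 0.1345, 0.1896]
orientation: [-1.561, 0.178, -0.189]
force: [0.3, -1.0, -2.1]
opening: 0.0409
t 11.82 pos [0.6528 0.1343 0.1869] y [ 0.003  0.    -1.   ] zyaw 76.61 F [ 0.6  0.2 -1.9] open 41.1
 shift mm (tool) [ -68.4   26.1 -493.6]
```

View pics/w6.png

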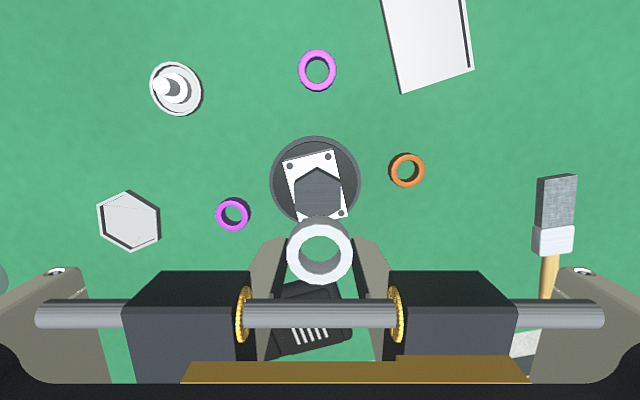

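```bash
python3 -m inch '[[[-6,0,-45,0,0,0],[-6,0,-45,0,0,0],[-6,0,-45,0,0,0],[-6,0,-45,0,0,0],[-6,0,-45,0,0,0],[-6,0,-45,0,0,0],[-6,0,-45,0,0,0],[-6,0,-45,0,0,0]]]'
python3 -m inch '[[[-6,0,-45,0,0,0],[-6,0,-45,0,0,0],[-8,0,-44,0,0,0],[0,0,0,0,0,0],[0,0,0,0,0,0]]]'
python3 - <<'E'
from h import *
c=optics.read_camera("wrist"); cv2.imwrite("pics/w7.png",c["image"])
x,y=.472,-.33
overlay(c,"pics/o4.png",(220,80,420,280),4,[circ(x,y,.006,.06),circ(x,y,.034,.01)])
delta([x,y,.0205]); print(tool()[2]["q"])
E
```

```text
t: 12.82
tool_pos: [0.52, -0.2057, 0.183]
orientation: [-1.562, 0.186, -0.181]
force: [0.1, 0.2, -1.2]
opening: 0.0404
t: 13.45
tool_pos: [0.4706, -0.3299, 0.1835]
orientation: [-1.561, 0.186, -0.183]
force: [-0.2, 0.2, -1.9]
opening: 0.0404
t 13.5 pos [ 0.471  -0.3296  0.1839] y [-0.001  0.002 -1.   ] zyaw 76.63 F [-0.3  0.1 -0.9] open 40.8
 shift mm (tool) [  1.3 163.4  -0.4]
[-6.99939097e-01  8.80630193e-02  1.61198375e+00  3.86848806e-04
  1.44357054e+00 -2.03736704e+00]
```

View pics/o4.png

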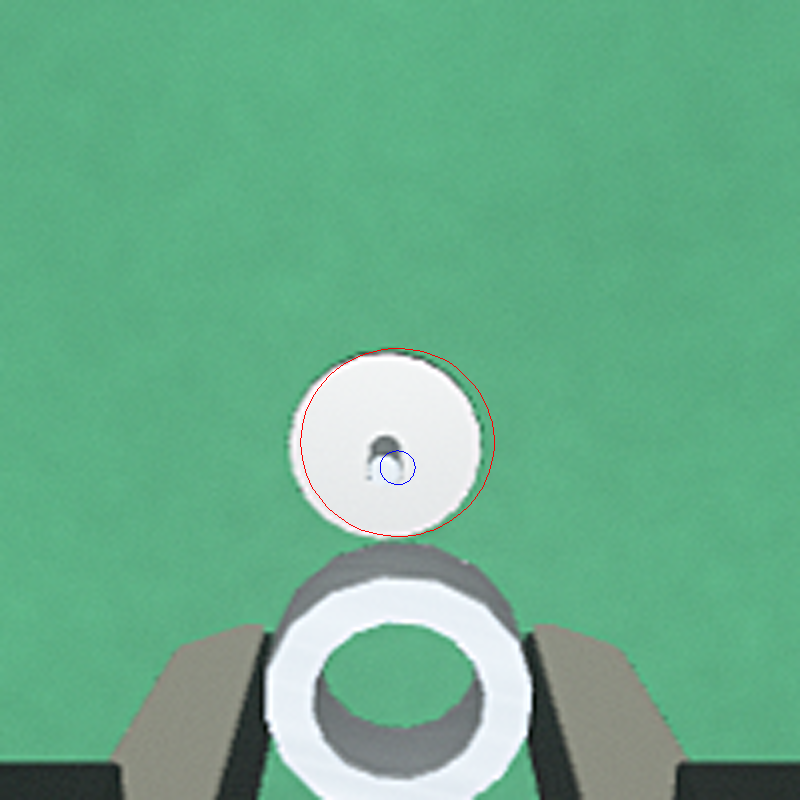

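```bash
python3 -m inch '[[[2.5,40,-3.8,0,0,0],[0,40,0,0,0,0],[0,20,0,0,0,0],[0,10,0,0,0,0],[0,0,0,0,0,0],[0,0,0,0,0,0]]]'
python3 - <<'E'
from h import *
c=snap("wrist","pics/w8.png",(220,100,420,300),4)
delta([.472,-.333,.0205])
E
```

```text
t: 14.25
tool_pos: [0.4737, -0.3356, 0.0769]
orientation: [-1.564, 0.182, -0.185]
force: [0.6, 0.7, -1.2]
opening: 0.0406
t 14.3 pos [ 0.4737 -0.3357  0.0769] y [ 0.002 -0.002 -1.   ] zyaw 76.61 F [ 0.   0.  -0.4] open 40.8
 shift mm (tool) [-2.4 56.4  2.3]
```

View pics/w8.png

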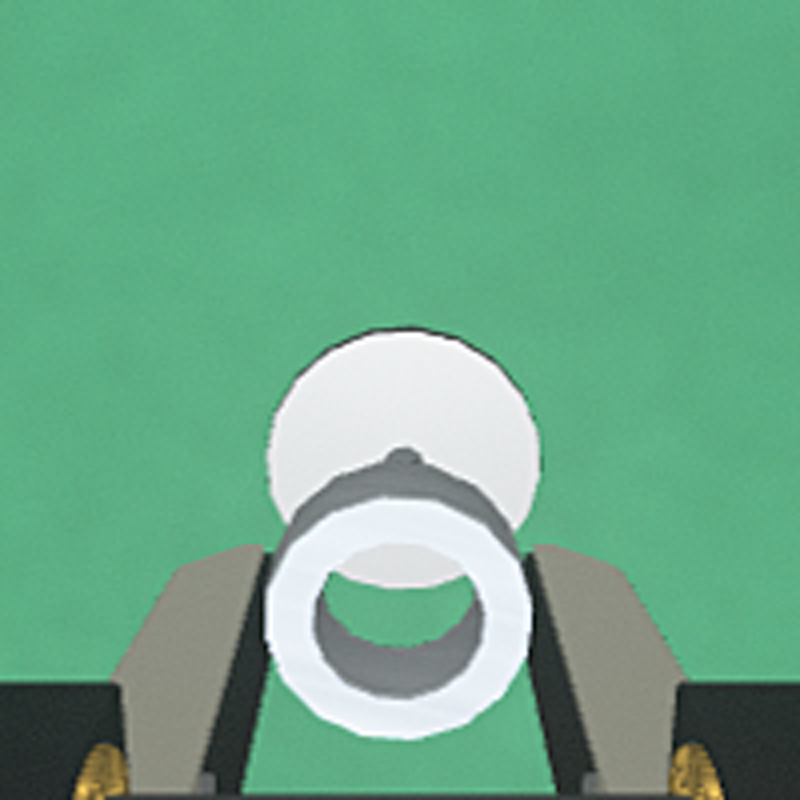

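```bash
python3 - <<'E'
from h import *
c=optics.read_camera("wrist"); p=back(c,[(321,214.3)],.006)[0]
# collar top centre: outer ellipse centre (398,617)
q=back(c,[(220+398/4,100+617/4)],tool()[0][2]+.0043)[0]; print(p,q)
t,r,s=tool(); print(r.inv().apply(p-q)*1000)
E
```

```text
[ 0.47115182 -0.33324163  0.006     ] [ 0.47113358 -0.33456791  0.08102794]
[-0.4605936  75.02554263  1.38100654]
```

```bash
python3 -m inch '[[[0,10,1.3,0,0,0],[0,15,0,0,0,0],[0,15,0,0,0,0],[0,10,0,0,0,0],[0,4,0,0,0,0],[0,1.5,0,0,0,0],[0,0,0,0,0,0],[0,0,0,0,0,0]]]'
python3 -m inch '[[[0,1,0,0,0,0],[0,0,0,0,0,0]]]'
```

```text
t: 15.35
tool_pos: [0.4734, -0.334, 0.02]
orientation: [-1.564, 0.183, -0.184]
force: [1.0, -0.0, -1.8]
opening: 0.0407
t: 15.6
tool_pos: [0.4734, -0.334, 0.0197]
orientation: [-1.564, 0.183, -0.184]
force: [-2.9, 2.7, 5.7]
opening: 0.0408
```

```bash
python3 -m inch '[[[0,0,0,0,0,0],[0,0,0,0,0,0],[0,0,0,0,0,0]]]' 58; python3 -m inch '[[[0,-20,0,0,0,0],[0,-40,0,0,0,0],[0,-40,0,0,0,0],[0,-40,0,0,0,0],[0,0,0,0,0,0],[0,0,0,0,0,0]]]'
python3 - <<'E'
from h import *
c=snap("wrist","pics/w9.png",(220,100,420,300),4)
delta([.65,.1335,.18])
E
```

```text
t: 15.98
tool_pos: [0.473, -0.3336, 0.0185]
orientation: [-1.563, 0.184, -0.184]
force: [0.5, 0.5, 0.6]
opening: 0.0573
t: 16.73
tool_pos: [0.4731, -0.3337, 0.1593]
orientation: [-1.563, 0.183, -0.184]
force: [0.2, 1.2, -0.1]
opening: 0.0579
t 16.77 pos [ 0.4726 -0.3333  0.1581] y [-0.001  0.001 -1.   ] zyaw 76.6 F [0.3 0.3 0. ] open 58.1
 shift mm (tool) [ 64.4 -21.7 495.2]
```

View pics/w9.png

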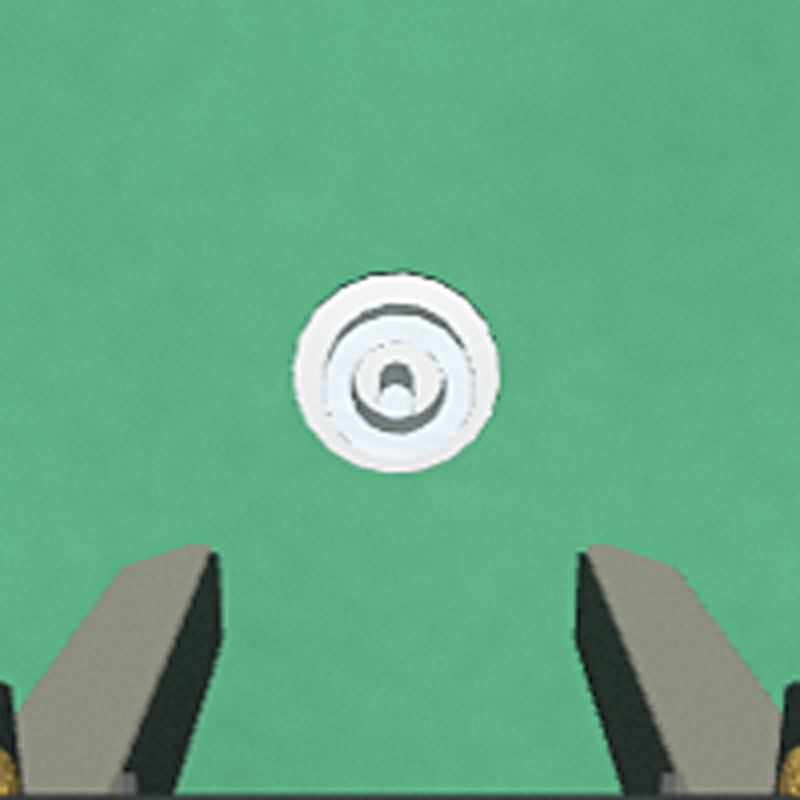

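Collar is flat over the pin (pin at crop (397,385), centred). Next the hex block; opening 75.

```bash
python3 -m inch '[[[6,-4,45,0,0,0],[6,-4,45,0,0,0],[6,-4,45,0,0,0],[6,-4,45,0,0,0],[6,-4,45,0,0,0],[6,-2,45,0,0,0],[6,0,45,0,0,0],[6,0,45,0,0,0]]]' 75
python3 -m inch '[[[6,0,45,0,0,0],[6,0,45,0,0,0],[5,0,45,0,0,0],[0,0,0,0,0,0],[0,0,0,0,0,0]]]'
python3 - <<'E'
from h import *
c=optics.read_camera("wrist"); cv2.imwrite("pics/w10.png",c["image"])
x,y=.6495,.133
overlay(c,"pics/o5.png",(260,130,380,260),6,[hexa(x,y,.062,.05,np.radians(-13.4)),hexa(x,y,.038,.05,np.radians(-13.4)),rect(.6492,.1328,.038,.08,.058,0)])
delta([x,y,.057])
E
```

```text
t: 17.77
tool_pos: [0.6025, 0.0069, 0.1789]
orientation: [-1.563, 0.186, -0.181]
force: [0.0, -0.9, -0.5]
opening: 0.0751
t: 18.4
tool_pos: [0.65, 0.1323, 0.1791]
orientation: [-1.564, 0.185, -0.181]
force: [0.3, -0.7, 0.0]
opening: 0.0749
t 18.45 pos [0.6502 0.1318 0.1795] y [-0.002 -0.001 -1.   ] zyaw 76.58 F [ 0.1 -0.1  0.7] open 75.3
 shift mm (tool) [ -0.7 122.5   1.2]
```

View pics/o5.png

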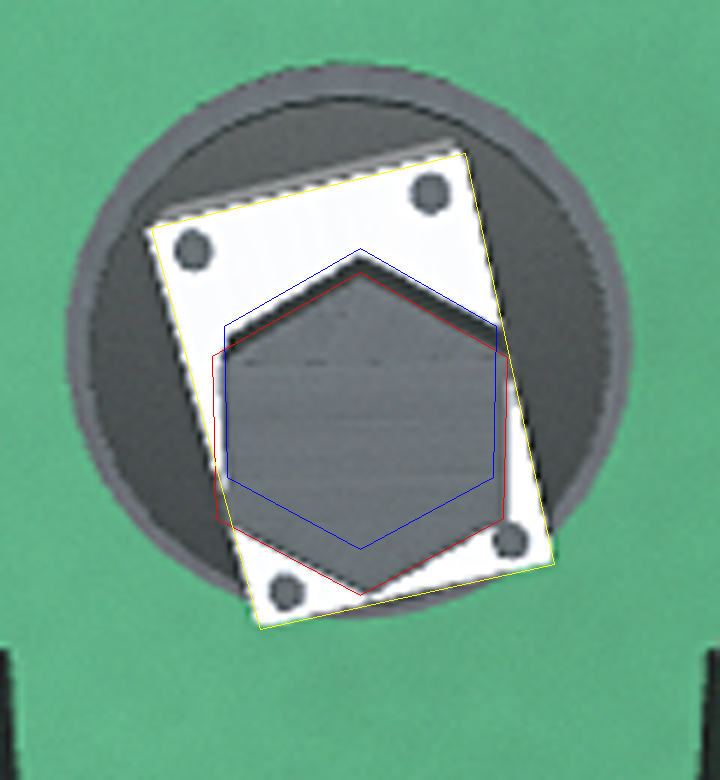

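View pics/w10.png

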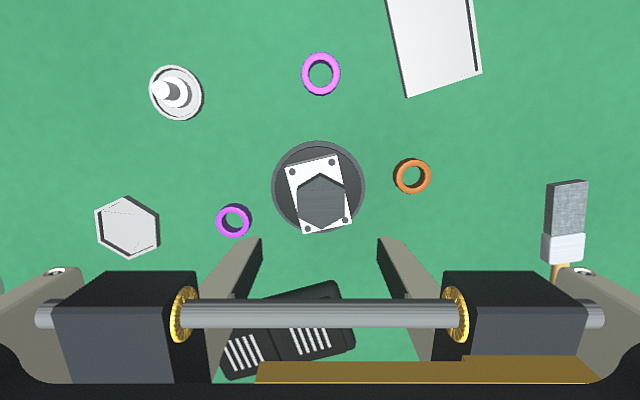

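```bash
python3 -m inch '[[[-0.7,45,1.2,0,0,0],[0,40,0,0,0,0],[0,25,0,0,0,0],[0,12,0,0,0,0],[0,0,0,0,0,0],[0,0,0,0,0,0]]]'
python3 -m inch '[[[0,0,0,0,0,0],[0,0,0,0,0,0],[0,0,0,0,0,0],[0,0,0,0,0,0]]]' 44 45
python3 -m inch '[[[0,-5,0,0,0,0],[0,-15,0,0,0,0],[0,-30,0,0,0,0],[0,-30,0,0,0,0],[0,-30,0,0,0,0],[0,-20,0,0,0,0],[0,0,0,0,0,0]]]' 
python3 - <<'E'
from h import *
snap("wrist","pics/w11.png")
delta([.6405,-.1133,.18])
E
```

```text
t: 19.2
tool_pos: [0.6517, 0.1339, 0.0604]
orientation: [-1.562, 0.182, -0.186]
force: [-0.5, -0.3, 0.6]
opening: 0.0748
t: 19.7
tool_pos: [0.6508, 0.1341, 0.0591]
orientation: [-1.563, 0.183, -0.184]
force: [-0.9, -0.9, 3.3]
opening: 0.0496
t: 20.58
tool_pos: [0.6518, 0.1343, 0.1912]
orientation: [-1.562, 0.18, -0.187]
force: [1.8, 0.3, -4.4]
opening: 0.0493
t 20.62 pos [0.6509 0.1342 0.1891] y [ 0.001  0.    -1.   ] zyaw 76.6 F [-0.8  0.3 -4.6] open 49.5
 shift mm (tool) [  47.3    9.  -243.2]
```

View pics/w11.png

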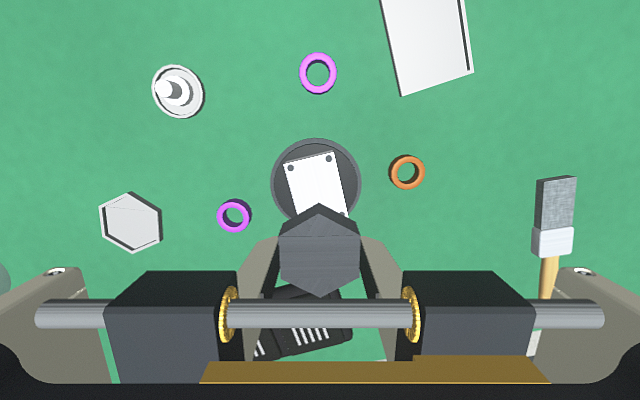

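```bash
python3 -m inch '[[[8,0,-40,0,0,0],[8,0,-40,0,0,0],[8,0,-40,0,0,0],[8,0,-40,0,0,0],[8,0,-42,0,0,0],[7,0,-41,0,0,0],[0,0,0,0,0,0],[0,0,0,0,0,0]]]'
python3 - <<'E'
from h import *
c=optics.read_camera("wrist"); cv2.imwrite("pics/w12.png",c["image"])
x,y=.6405,-.1133; a=np.radians(-13.4)
overlay(c,"pics/o6.png",(230,90,410,270),4,[hexa(x,y,.01,.066,a),hexa(x,y,.01,.074,a),hexa(x,y,.0,.074,a)])
delta([x,y,.026])
E
```

```text
t: 21.62
tool_pos: [0.6392, -0.1127, 0.1868]
orientation: [-1.562, 0.186, -0.182]
force: [-0.4, -0.5, -4.3]
opening: 0.0494
t 21.68 pos [ 0.6394 -0.1121  0.1873] y [-0.002  0.001 -1.   ] zyaw 76.63 F [ 0.5 -0.8 -4.3] open 49.6
 shift mm (tool) [  1.7 161.3  -1. ]
```

View pics/o6.png

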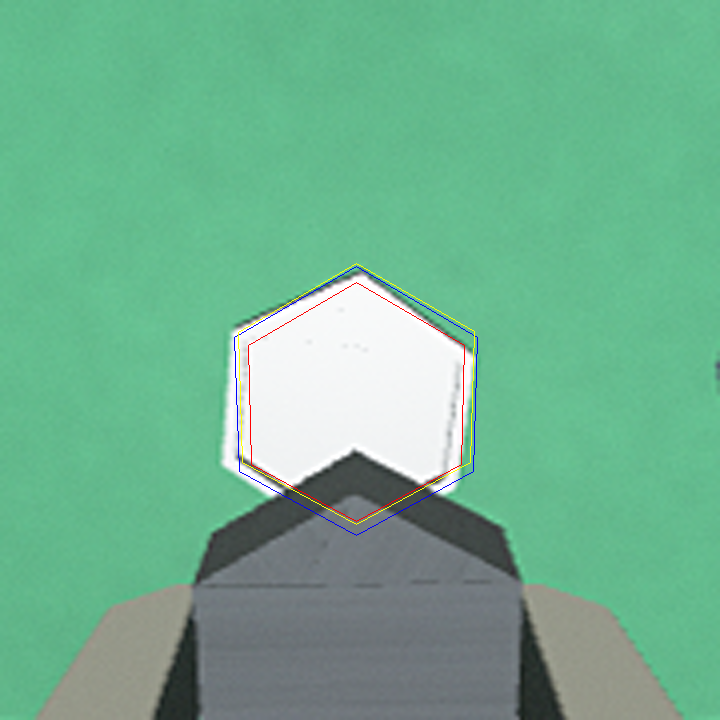

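```bash
python3 - <<'E'
from h import *
from scipy.optimize import least_squares
c=optics.read_camera("wrist")
C=np.array([[233,328],[359,272],[475,350],[222,463]])/4+[230,90]-.4
W=back(c,C,.01)[:,:2]; print(W)
def f(v):
    H=hexa(v[0],v[1],.01,.074,v[2])[:,:2]; return np.concatenate([H[np.argmin(((H-w)**2).sum(1))]-w for w in W])
s=least_squares(f,[.6405,-.115,np.radians(-18)]); x,y,a=s.x; print(x,y,np.degrees(a),s.fun*1000)
overlay(c,"pics/o7.png",(230,90,410,270),4,[hexa(x,y,.01,.066,a),hexa(x,y,.01,.074,a)])
delta([x,y,.026],a+np.pi/2)
E
```

```text
[[ 0.60872011 -0.14361458]
 [ 0.60112757 -0.10240807]
 [ 0.63240425 -0.07335197]
 [ 0.64930717 -0.15823994]]
0.6410400107813652 -0.11582327336792524 -18.84094310051728 [ 0.15368084 -0.32750827 -0.52227571  0.38214916  0.36725488 -0.55513485
  0.00134005  0.50049398]
t 21.73 pos [ 0.6396 -0.1119  0.1876] y [-0.001  0.001 -1.   ] zyaw 76.67 F [ 0.5 -0.5 -3. ] open 49.3
 shift mm (tool) [  2.5 161.6  -3.6]
 turn (tool) [-0.0004  0.0961 -0.0016]
 shift after turn [  2.6 161.6  -3.3]
```

View pics/o7.png

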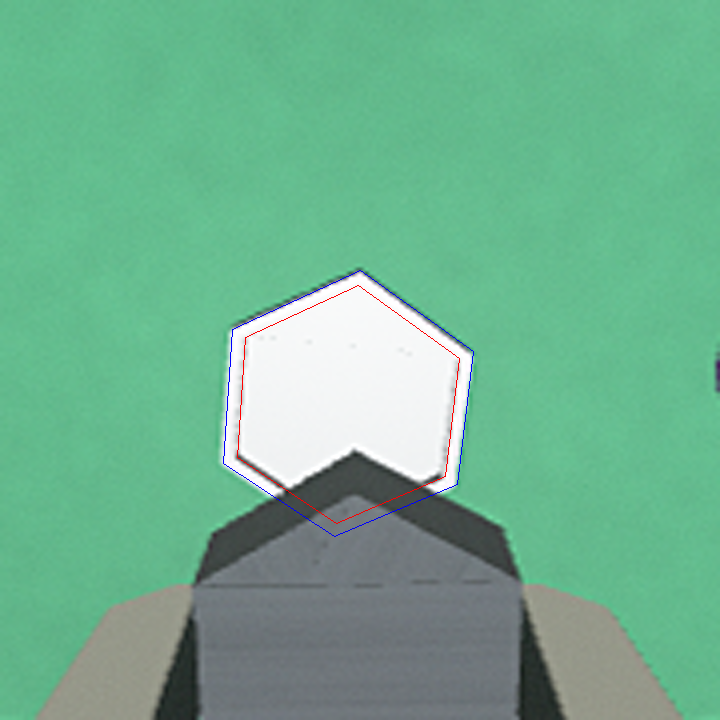

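```bash
python3 -m inch '[[[3.4,0,-3.5,0,0.096,0],[0,40,0,0,0,0],[0,40,0,0,0,0],[0,30,0,0,0,0],[0,0,0,0,0,0],[0,0,0,0,0,0]]]'
python3 - <<'E'
from h import *
snap("wrist","pics/w13.png",(220,130,420,290),4)
x,y=.641,-.1158
delta([x,y,.026],np.radians(71.16))
E
```

```text
t: 22.48
tool_pos: [0.6434, -0.1168, 0.0802]
orientation: [-1.555, 0.257, -0.259]
force: [0.1, -0.1, -3.7]
opening: 0.0493
t 22.52 pos [ 0.644  -0.1171  0.081 ] y [ 0.003 -0.001 -1.   ] zyaw 71.15 F [ 0.3  0.9 -3.9] open 49.9
 shift mm (tool) [-3.4 54.9  0.3]
 turn (tool) [-0.0003 -0.0003  0.0032]
 shift after turn [-3.2 55.   0.3]
```

View pics/w13.png

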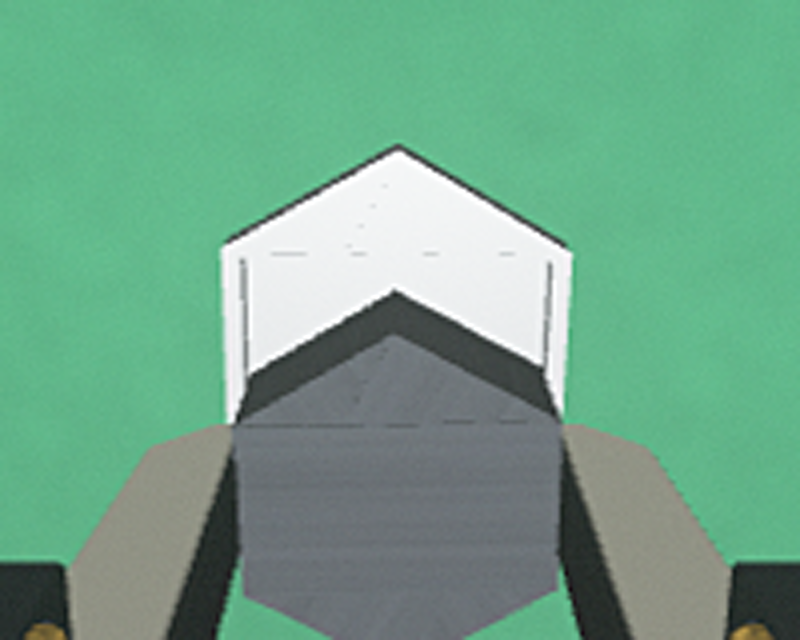

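```bash
python3 -m inch '[[[-2,20,0.3,0,0,0],[0,20,0,0,0,0],[0,10,0,0,0,0],[0,3,0,0,0,0],[0,0,0,0,0,0],[0,0,0,0,0,0]]]'
python3 - <<'E'
from h import *
delta([.641,-.1158,.0255],np.radians(71.16))
E
```

```text
t: 23.28
tool_pos: [0.641, -0.1165, 0.0259]
orientation: [-1.555, 0.258, -0.259]
force: [0.7, 0.8, -4.1]
opening: 0.0497
t 23.27 pos [ 0.641  -0.1165  0.0259] y [ 0.001 -0.    -1.   ] zyaw 71.1 F [ 0.7  0.8 -4.1] open 49.7
 shift mm (tool) [-0.3  0.4  0.7]
 turn (tool) [-0.0001 -0.001   0.0008]
 shift after turn [-0.3  0.4  0.7]
```

```bash
python3 -m inch '[[[0,1,0,0,0,0],[0,0,0,0,0,0]]]'
python3 -m inch '[[[0,0,0,0,0,0],[0,0,0,0,0,0],[0,0,0,0,0,0]]]' 62;  python3 -m inch '[[[0,-20,0,0,0,0],[0,-40,0,0,0,0],[0,-40,0,0,0,0],[0,-40,0,0,0,0],[0,0,0,0,0,0],[0,0,0,0,0,0]]]'
python3 - <<'E'
from h import *
snap("wrist","pics/w14.png",(220,100,420,260),4)
delta([.6492,.1328,.16],np.radians(90))
E
```

```text
t: 23.52
tool_pos: [0.6411, -0.1165, 0.025]
orientation: [-1.555, 0.258, -0.26]
force: [0.3, -0.3, -2.6]
opening: 0.0495
t: 23.9
tool_pos: [0.641, -0.1165, 0.0251]
orientation: [-1.555, 0.258, -0.259]
force: [0.0, -0.4, -0.2]
opening: 0.0619
t: 24.65
tool_pos: [0.6408, -0.1164, 0.1654]
orientation: [-1.555, 0.258, -0.26]
force: [-0.5, 0.2, -0.0]
opening: 0.0622
t 24.7 pos [ 0.6401 -0.1163  0.1641] y [-0.001  0.    -1.   ] zyaw 71.1 F [-0.1  1.2  0.2] open 62.3
 shift mm (tool) [-72.1   4.2 238.6]
 turn (tool) [-1.000e-04 -3.298e-01 -1.100e-03]
 shift after turn [  9.1   4.1 249.1]
```

View pics/w14.png

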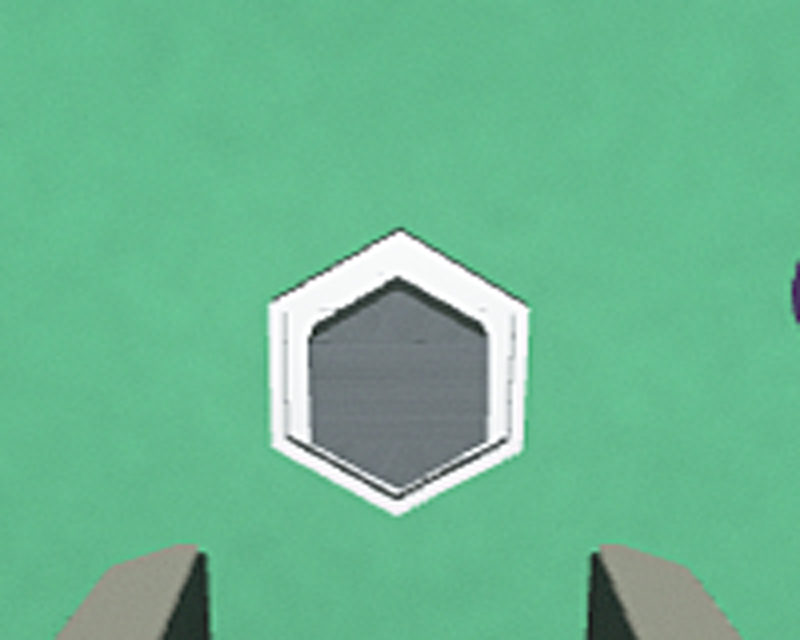

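Hex block lies flat inside the rim with a gap all round. Now the plate.

```bash
python3 -m inch '[[[0,0,0,0,-0.165,0],[0,0,0,0,-0.165,0],[2,0,42,0,0,0],[2,0,42,0,0,0],[2,0,42,0,0,0],[2,0,42,0,0,0],[1,0,42,0,0,0],[0,0,39,0,0,0]]]' 80
python3 -m inch '[[[0,0,0,0,0,0],[0,0,0,0,0,0]]]'
python3 - <<'E'
from h import *
c=optics.read_camera("wrist"); cv2.imwrite("pics/w15.png",c["image"])
x,y=.6492,.1328
overlay(c,"pics/o8.png",(250,120,390,270),5,[rect(x,y,.038,.08,.058,0),circ(x,y,.014,.116)])
delta([x,y,.035],np.pi/2)
E
```

```text
t: 25.7
tool_pos: [0.6484, 0.134, 0.1626]
orientation: [-1.571, 0.002, 0.003]
force: [0.3, -0.3, -0.7]
opening: 0.0801
t: 25.95
tool_pos: [0.6489, 0.1322, 0.1632]
orientation: [-1.572, 0.001, 0.002]
force: [-0.6, -0.1, -0.7]
opening: 0.0802
t 26.0 pos [0.6491 0.1316 0.1636] y [-0.002 -0.001 -1.   ] zyaw 89.98 F [ 0.9  0.1 -0.4] open 80.2
 shift mm (tool) [  0.3 128.6   1.2]
 turn (tool) [ 0.0006 -0.0003 -0.0017]
 shift after turn [1.000e-01 1.286e+02 1.200e+00]
```

View pics/o8.png

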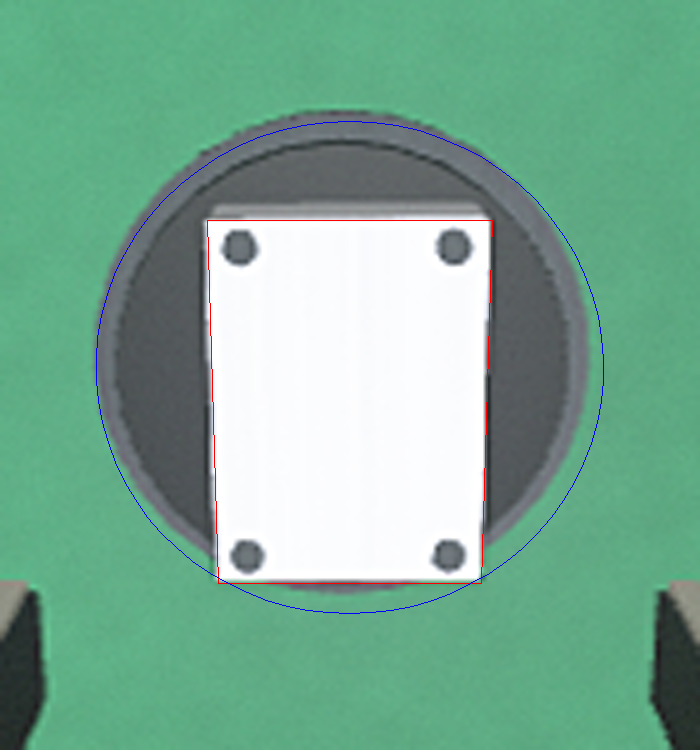

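View pics/w15.png

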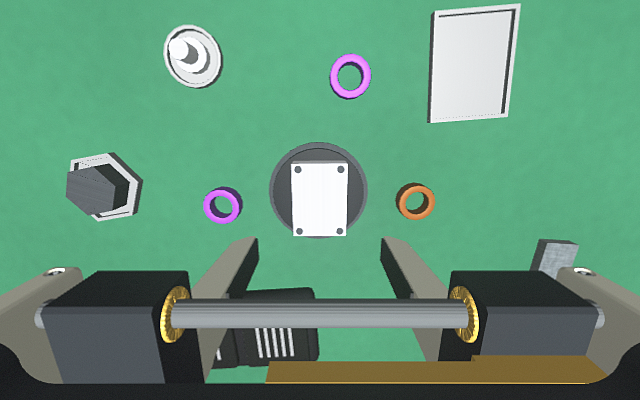

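```bash
python3 -m inch '[[[0,45,1,0,0,0],[0,45,0,0,0,0],[0,25,0,0,0,0],[0,13,0,0,0,0],[0,0,0,0,0,0],[0,0,0,0,0,0]]]'
python3 -m inch '[[[0,0,0,0,0,0],[0,0,0,0,0,0],[0,0,0,0,0,0],[0,0,0,0,0,0]]]' 52 45
python3 -m inch '[[[0,-5,0,0,0,0],[0,-15,0,0,0,0],[0,-30,0,0,0,0],[0,-30,0,0,0,0],[0,-30,0,0,0,0],[0,-30,0,0,0,0],[0,0,0,0,0,0]]]' 
python3 - <<'E'
from h import *
c=snap("wrist","pics/w16.png")
delta([.5108,.289,.18])
E
```

```text
t: 26.75
tool_pos: [0.6509, 0.1334, 0.0384]
orientation: [-1.571, -0.002, -0.002]
force: [-0.2, -0.2, 0.7]
opening: 0.0799
t: 27.25
tool_pos: [0.6501, 0.1334, 0.0374]
orientation: [-1.571, -0.001, -0.001]
force: [-0.5, -2.7, 5.0]
opening: 0.0573
t: 28.12
tool_pos: [0.6517, 0.134, 0.1808]
orientation: [-1.57, -0.005, -0.005]
force: [0.5, -0.3, -3.7]
opening: 0.0572
t 28.18 pos [0.6505 0.1339 0.1781] y [ 0.003  0.001 -1.   ] zyaw 90.02 F [ 0.2 -0.5 -4.2] open 57.1
 shift mm (tool) [-139.6   -2.2  155.2]
```

View pics/w16.png

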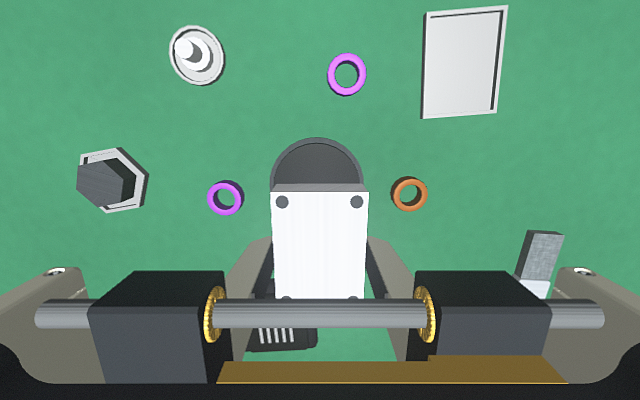

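```bash
python3 -m inch '[[[-20,0,39,0,0,0],[-20,0,39,0,0,0],[-20,0,39,0,0,0],[-20,0,38,0,0,0],[0,0,0,0,0,0],[0,0,0,0,0,0]]]'
python3 - <<'E'
from h import *
c=optics.read_camera("wrist")
x,y=.5108,.289; a=0
overlay(c,"pics/o9.png",(240,70,400,230),5,[rect(x,y,.01,.104,.082,a),rect(x,y,.01,.096,.074,a)])
delta([x,y,.03],np.pi/2)
E
```

```text
t: 28.92
tool_pos: [0.5689, 0.288, 0.1749]
orientation: [-1.572, 0.001, 0.002]
force: [0.3, -0.1, -4.2]
opening: 0.0574
t 28.98 pos [0.5693 0.2876 0.1752] y [-0.002 -0.001 -1.   ] zyaw 89.99 F [ 0.5  0.  -4.2] open 57.4
 shift mm (tool) [-58.3 145.3   1.6]
 turn (tool) [ 0.0012 -0.0002 -0.0017]
 shift after turn [-58.5 145.2   1.4]
```

View pics/o9.png

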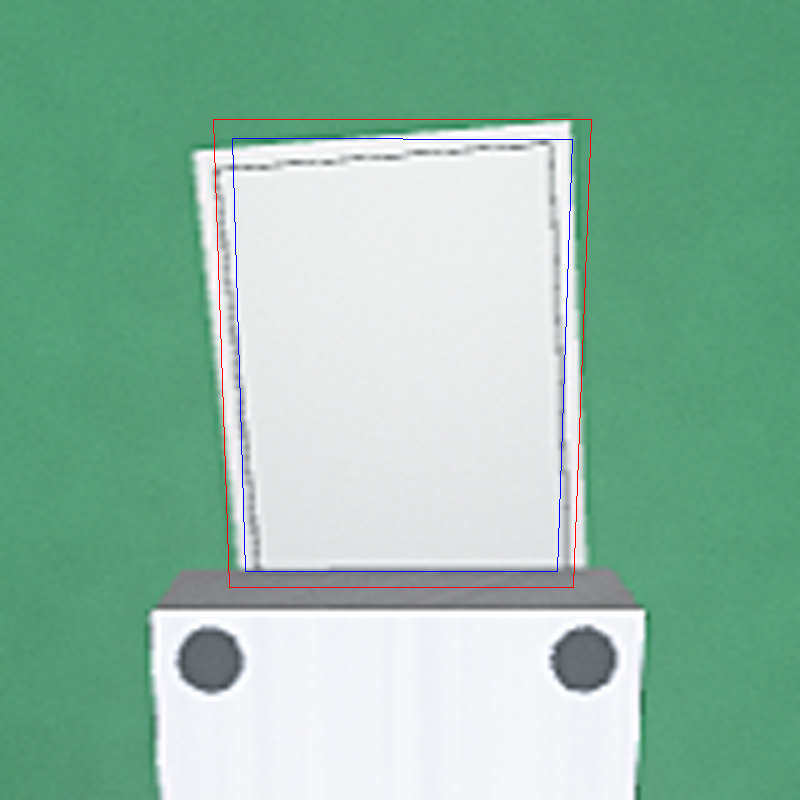

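```bash
python3 - <<'E'
from h import *
from scipy.optimize import least_squares
c=optics.read_camera("wrist")
u=lambda a: np.array(a)/5+[240,70]-.4
W=back(c,u([[193,152],[571,122],[238,570],[587,560]]),.01)[:,:2]; print(W, np.linalg.norm(W[0]-W[1]))
# tray frame: x' along long; corners 0:(-52,-41) 1:(-52,+41); pts 2: y'=-41; 3: y'=+41
def f(v):
    d=(W-v[:2]); cs,sn=np.cos(v[2]),np.sin(v[2]); L=np.c_[d@[cs,sn],d@[-sn,cs]]
    return np.array([L[0,0]+.052,L[1,0]+.052,L[0,1]+.041,L[1,1]-.041,L[2,1]+.041,L[3,1]-.041])
s=least_squares(f,[.51,.286,.08]); x,y,a=s.x; print(x,y,np.degrees(a),s.fun*1000)
overlay(c,"pics/o10.png",(240,70,400,230),5,[rect(x,y,.01,.104,.082,a),rect(x,y,.01,.096,.074,a)])
delta([x,y,.03],np.pi/2+a)
E
```

```text
[[0.46607908 0.24313994]
 [0.46000041 0.32550193]
 [0.55923791 0.24988147]
 [0.55682305 0.33272314]] 0.0825860023760639
0.5148998100898328 0.2881332855965143 4.214937537265227 [ 0.00438676 -0.00438863 -0.28342293  0.30257898 -0.40713178  0.38797427]
t 29.02 pos [0.5697 0.2874 0.1756] y [-0.001 -0.001 -1.   ] zyaw 89.95 F [-0.7 -0.  -3.4] open 57.2
 shift mm (tool) [-54.6 145.7   0.8]
 turn (tool) [ 0.0008 -0.0744 -0.0013]
 shift after turn [-54.6 145.6   4.7]
```

View pics/o10.png

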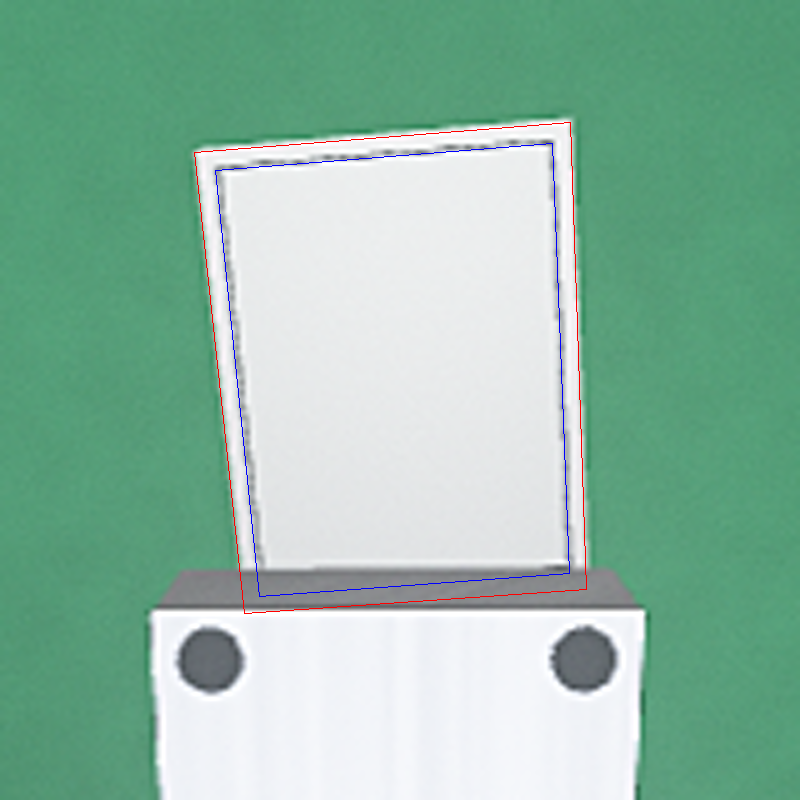

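```bash
python3 -m inch '[[[0,0,0,0,-0.074,0],[-27,20,2.5,0,0,0],[-27,30,2.2,0,0,0],[0,30,0,0,0,0],[0,15,0,0,0,0],[0,0,0,0,0,0],[0,0,0,0,0,0]]]'
python3 - <<'E'
from h import *
c=optics.read_camera("wrist")
x,y,a=.5149,.2881,np.radians(4.21)
overlay(c,"pics/o11.png",(220,80,420,280),4,[rect(x,y,.01,.104,.082,a),rect(x,y,.01,.096,.074,a)])
delta([x+.001,y,.028],np.pi/2+a)
E
```

```text
t: 29.9
tool_pos: [0.5167, 0.2893, 0.083]
orientation: [-1.569, -0.059, 0.056]
force: [0.4, -0.2, -3.9]
opening: 0.0575
t 29.95 pos [0.5168 0.2896 0.0833] y [ 0.002  0.001 -1.   ] zyaw 94.22 F [-0.4  0.  -3.4] open 57.6
 shift mm (tool) [-1.2 55.3 -1.4]
 turn (tool) [-0.0009  0.0002  0.0024]
 shift after turn [-1.  55.3 -1.4]
```

View pics/o11.png

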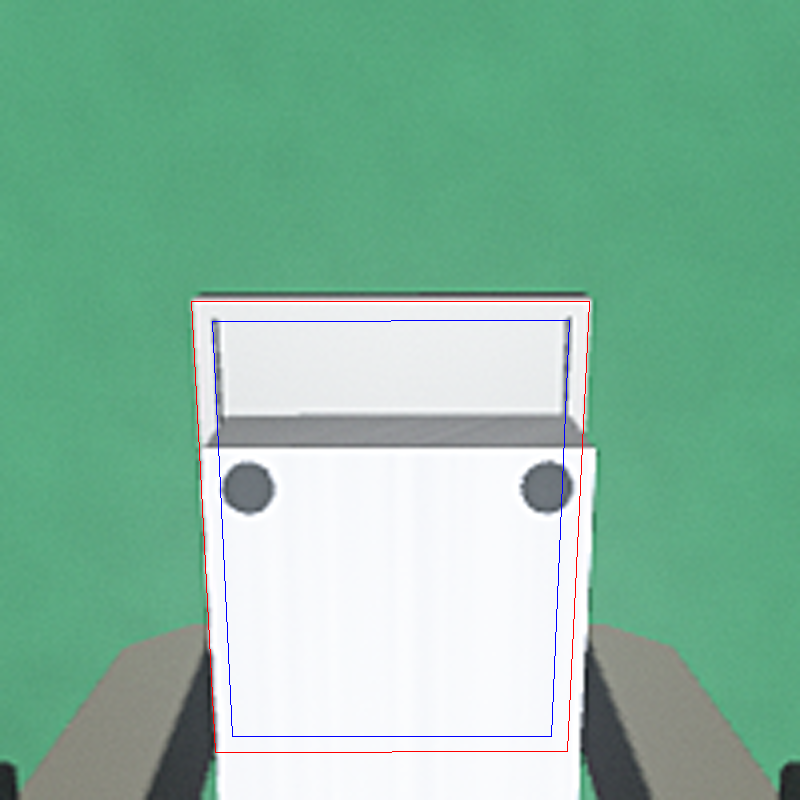

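```bash
python3 -m inch '[[[-1,20,-1.5,0,0,0],[0,20,0,0,0,0],[0,10,0,0,0,0],[0,4,0,0,0,0],[0,0,0,0,0,0],[0,0,0,0,0,0]]]'
python3 - <<'E'
from h import *
delta([.5159,.2881,.0275],np.pi/2+np.radians(4.21))
E
```

```text
t: 30.7
tool_pos: [0.5146, 0.2878, 0.0275]
orientation: [-1.57, -0.058, 0.058]
force: [-0.1, 0.1, -2.6]
opening: 0.0577
t 30.7 pos [0.5146 0.2878 0.0275] y [ 0.  0. -1.] zyaw 94.26 F [-0.1  0.1 -2.6] open 57.7
 shift mm (tool) [ 1.3 -0.   0.2]
 turn (tool) [-0.0001  0.0008  0.0002]
 shift after turn [ 1.3 -0.   0.2]
```

```bash
python3 -m inch '[[[0,0.7,0,0,0,0],[0,0,0,0,0,0]]]'; python3 -m inch '[[[0,0,0,0,0,0],[0,0,0,0,0,0],[0,0,0,0,0,0]]]' 70;  python3 -m inch '[[[0,-20,0,0,0,0],[0,-40,0,0,0,0],[0,-40,0,0,0,0],[0,-50,0,0,0,0],[0,-50,0,0,0,0],[0,-40,0,0,0,0],[0,0,0,0,0,0],[0,0,0,0,0,0]]]'
python3 - <<'E'
from h import *
snap("wrist","pics/w17.png")
snap("side","pics/s17.png",(160,120,420,360),3)
snap("scene","pics/sc17.png",(180,130,440,340),3)
delta(None)
E
```

```text
t: 30.95
tool_pos: [0.5147, 0.2878, 0.0274]
orientation: [-1.57, -0.059, 0.058]
force: [-4.0, -1.6, 3.8]
opening: 0.0576
t: 31.32
tool_pos: [0.5148, 0.2878, 0.027]
orientation: [-1.57, -0.059, 0.058]
force: [-0.3, -0.2, 0.7]
opening: 0.0699
t: 32.33
tool_pos: [0.5144, 0.2877, 0.2674]
orientation: [-1.57, -0.059, 0.058]
force: [-0.6, 0.0, -0.3]
opening: 0.07
t 32.48 pos [0.5137 0.2873 0.2654] y [-0.002 -0.001 -1.   ] zyaw 94.25 F [-0.6  0.4  0. ] open 69.8
```

View pics/w17.png

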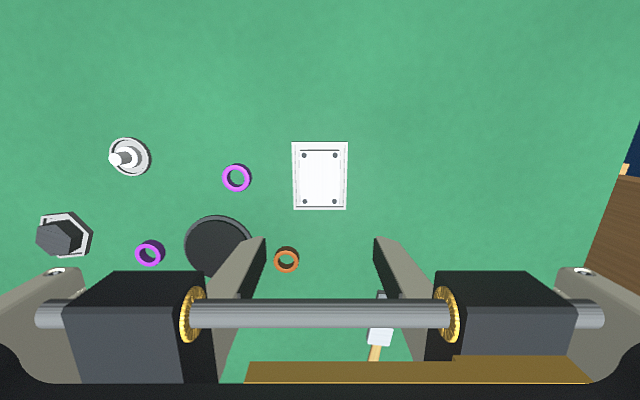

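View pics/s17.png

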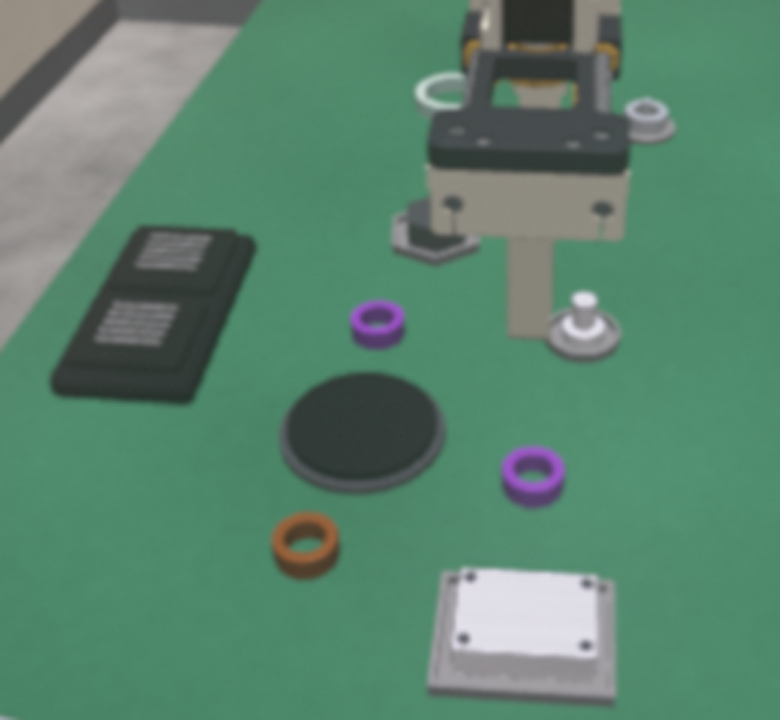

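View pics/sc17.png

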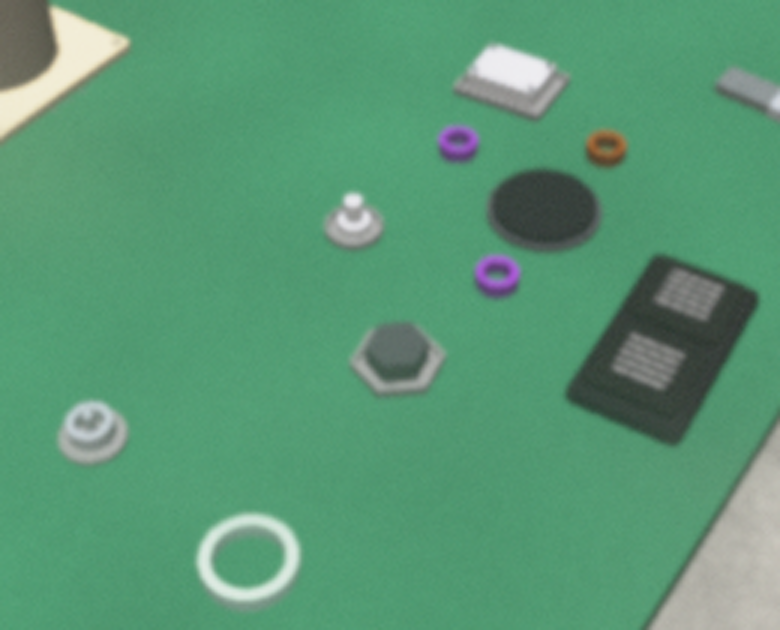

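All four parts are in place: wrist view has the plate in its tray at (320,176). The scene crop has the plug at (353,215), collar at (92,430) and hex block at (397,355), with the ring unmoved at (249,558).

```bash
python3 -c "
from plant import robot
print(robot.close_job())"
```

```text
the job is handed in; nothing more can be done
None
```

The stack is apart and the job is handed in at about 32.5 s of the 141 s allowed. In the order asked, I set the plug in the dish, the collar over the pin, the hexagonal block in its tray and the plate in its tray.

**Final checks:** I looked at all three camera views, with the gripper open and about 0.24 m clear of everything. All four parts are upright and inside their rims. The set-down heights agreed with each part lying flat on the bottom. I saw no change in the pale ring or the brown and purple look-alikes. The largest force reading that I saw was about 6 N.

**Disagreements:**
- **Cameras:** positions from the scene and side cameras differed by about 10 to 30 mm, so I worked from the wrist camera. It agreed with the finger tips and the part sizes to 1–2 mm.
- **Spigot and trays:** my first wrist estimates were up to about 4 mm off, and the two trays' yaw by about 4–5°. I re-measured close up and corrected before setting those parts down.
- **Platen:** its outline in the picture was slightly smaller than I expected; I did not use it for anything.

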